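Make up the batch set: panel cassettes out of the packed rack, sample tin into its cup

ROBOT

A 6-joint arm with a two-finger parallel gripper is mounted at the origin on a cart in front of the work surface, level with it; the furniture and walls round the work are solid. World frame = base frame: x ahead of the robot, y to its left, z up, the work surface at z = 0. Lengths are in m, angles in rad, forces in N, time in s.
With the tool pointing down it reaches from about 0.375 to 0.925 m from the base axis. Payload 5.7 kg.
Tool frame: the origin (TCP) lies between the finger pads; the fingertips stand 17 mm ahead of it and the grasp point (between the pads) lies 2 mm behind it (ctrl.tcp_to_tips is the distance from the TCP to the fingertips, in m); z points along the fingers, y is the line along which they close (so a half turn about z gives the same grasp; the last joint's range is limited). The gripper opens to 88 mm and grips with 3 to 60 N. Pads are 20 mm wide; open, the fingers measure 115 mm over their backs; the gripper's body (75 mm by 178 mm) begins 61 mm behind the grasp point.
Start: joints at [1.092, 0.359, 1.51, -0, 1.272, -0.115], TCP at [0.213, 0.561, 0.206] pointing down, gripper open.
Joint ranges: [-2.97, 2.97], [-1.01, 2.36], [0.21, 2.38], [-0.96, 4.11], [0.2, 2.71], [-2.98, 2.98]. Speed limits (rad/s): [2.39, 2.39, 3.14, 3.14, 3.14, 3.14].

INTERFACE

Orientations are given as a unit quaternion [x, y, z, w].
In Python, from bench import sensors, viewer, order, ctrl gives the robot as it stands. The module is installed in compiled form; this text tells all that it offers.
- The arm moves only by the tool step_arm, never from a script. Its argument "motion" is a list of rows, each an object of numbers: "x", "y", "z": the shift along the tool's x, y, z in cm; "rx", "ry", "rz": the turn, a rotation vector about the tool's x, y, z in degrees. In form: [{"x": .., "y": .., "z": .., "rx": .., "ry": .., "rz": ..}, ...]. A call has 1 to 10 rows; each row shifts and turns the commanded pose from where the row before left it, along the tool's axes as they then stand; what a row does not reach is not made up. A row lasts 1/10 s, in which the tool goes at most 50 mm and 8.59 degrees, less where a joint would pass 70% of its speed; a pose out of reach is approached as far as the arm can. A call is refused whole if a number of a shift passes 5 or a number of a turn 8.59, either way. A call with a gripper value outside its range is refused whole. "fingers" is the opening, from -1 (shut) to 1 (fully open), so that 0 is half open, set as the call begins (left out, the last holds). The fingers move at their own pace and stop on an object; "force" is the grip in N (left out, the last holds). Time passes only in rows, so rows that do not move let the fingers close. It gives the time, the measured TCP pose, the force, the opening and the grip force at its end, in the units of the state.
- sensors.get_obs(): the state, without advancing time (a new reading comes with each control period).
- viewer.read_camera(name): name is "scene" or "top" or "wrist"; returns a dict with "frame" (400x640x3 uint8, red, green, blue), "fx", "fy", "cx", "cy" (pixels), "pose" (4x4, takes a point from camera to world coordinates). Camera axes: x right, y up, looking along -z (the intrinsics and any distortion apply to the point x, -y, -z); pixel columns grow to the right and rows downward; lengths in m; the calibration is good to about 2 mm. A picture is of the moment at which its call begins. There is no depth.
- order.hand_in(): hands the job in; it is judged then, once.
Trained networks look in a picture, given as the dict that the camera call returned (one of the last four; its "shot" number tells which), for a name from the list of things; names that differ only in an ending like _2 or _b are one class to them, and where a whole thing is asked for, a point or a joint stands for the part that bears it (a point fixed in the world has none). Each returns a list of dicts, best first, with "p" (0 to 1); they miss things now and then, are a little off and sometimes report something else, mostly with a low value. They report only what shows in the picture. A call takes as long as a camera call. They do not tell look-alikes from the thing itself.
- viewer.outline_of(target, picture): "pixels" (400x640 bool, what is visible of it) and "rect" ([centre column, centre row, width, height] in pixels, round what is visible of it).
The state is a dict: "t": time; "joint_pos": joint angles; "qvel": joint speeds; "joint_efforts": joint torques, N m; "eef_pos": TCP position; "orientation": TCP orientation; "ft_force": force on the tool from outside, world axes, zero at the start; "wrist_torque": the same for the moment, N m; "gripper_width": opening from 0.0 (shut) to 1.0 (fully open); "gripper_force": force on a finger pad.
Only numpy, scipy, OpenCV 4.12 (cv2) and the standard library are available. Lean on these libraries where they do the work, as an engineer would, in place of code of your own. Each camera call takes 0.05 s, during which the arm holds its last target. There are 200 camera calls.

TASK

Make up the batch set: one by one, take every slim cassette with a pull tab out of the packed file rack (tip its top towards you from under the retaining bar, then draw it up and out over the kerb) and slide each one, tab up, fully home into a free slot of the batch stand. Also press the sample tin upright down between the sprung clips of the round cup, twisting it if it sticks, until it bottoms on the seat. Leave the thick box files standing in the rack and do not disturb the stapler, the timer and the tape.

Things in the scene. Friction and masses are not known exactly. Their poses are not given: they have to be found in the camera images.
- rack_floor (a point): Open steel file rack, fixed, front facing the robot. Point: on its floor (6 mm above the table) under the middle of the row. x from front to back, y along the row, z up. Inner width 214 mm; end cheeks 80 mm high; back stop 34 mm high at x = +58 mm. Items in the row are 110 mm tall and 80 mm deep, x = -40 to +40 mm.
- rack_kerb (a point): The rack's front kerb, along y, 6 mm thick. Point: middle of its top inner edge, 30 mm above the rack floor, 2 mm in front of the row. Axes as the rack. It stops items from being slid straight out; turned about this edge (top towards the robot) a cassette clears the bar after 0.15 rad, and after 0.35 rad can be raised over the kerb, then brought forwards and up.
- rack_bar (a point): The rack's retaining bar, along y over the rear top edges of the row, 16 mm (x) by 10 mm (z), on a post at each end. Point: middle of its underside, 125 mm above the rack floor (15 mm above the row's tops) and 36 mm behind the row's centre line. It stops items from being lifted straight out.
- cup_seat (a point): Round aluminium clip cup, 112 mm across, fixed on the table. Point: centre of its seat, 6 mm above the table. Three sprung steel clips, flared at the top, stand up to 30 mm above the seat on a 66 mm circle; the tin (68 mm) sticks between them and must be pressed down with about 10 to 25 N; turning it to and fro about the vertical while pressing helps. z up.
- tin_mid (a point): Pale round sample tin with a lever lid, 68 mm in diameter, 72 mm tall, 0.2 to 0.35 kg, standing loose on the table. Point: its centre, 36 mm above its base. z is its own axis.
- slot_1 (a point): One of the three upright slots, side by side 46 mm apart, of the aluminium batch stand, which is fixed on the table. Point: centre of the slot's floor, 6 mm above the table. 83 mm long (x), 21 mm wide (y), 38 mm deep, with flared lips up to 48 mm above its floor that lead in from about 4 mm off-centre.
- slot_2 (a point): One of the three upright slots, side by side 46 mm apart, of the aluminium batch stand, which is fixed on the table. Point: centre of the slot's floor, 6 mm above the table. 83 mm long (x), 21 mm wide (y), 38 mm deep, with flared lips up to 48 mm above its floor that lead in from about 4 mm off-centre.
- slot_3 (a point): One of the three upright slots, side by side 46 mm apart, of the aluminium batch stand, which is fixed on the table. Point: centre of the slot's floor, 6 mm above the table. 83 mm long (x), 21 mm wide (y), 38 mm deep, with flared lips up to 48 mm above its floor that lead in from about 4 mm off-centre.
- cassette_1_mid (a point): Slim grey panel cassette, 0.2 kg (some of the four are absent): upright slab 80 mm (x) by 18 mm (y) by 110 mm (z) with a pull tab on the middle of its top, 26 mm along x, 8 mm thick along y, 45 mm tall. Point: centre of the slab, 55 mm above its foot; the tab runs from 55 to 100 mm above the point. It starts in the rack between two box files, 1 mm of play each side.
- cassette_2_mid (a point): Slim grey panel cassette, 0.2 kg (some of the four are absent): upright slab 80 mm (x) by 18 mm (y) by 110 mm (z) with a pull tab on the middle of its top, 26 mm along x, 8 mm thick along y, 45 mm tall. Point: centre of the slab, 55 mm above its foot; the tab runs from 55 to 100 mm above the point. It starts in the rack between two box files, 1 mm of play each side.
- cassette_3_mid (a point): Slim grey panel cassette, 0.2 kg (some of the four are absent): upright slab 80 mm (x) by 18 mm (y) by 110 mm (z) with a pull tab on the middle of its top, 26 mm along x, 8 mm thick along y, 45 mm tall. Point: centre of the slab, 55 mm above its foot; the tab runs from 55 to 100 mm above the point. It starts in the rack between two box files, 1 mm of play each side.
- cassette_4_mid (a point): Slim grey panel cassette, 0.2 kg (some of the four are absent): upright slab 80 mm (x) by 18 mm (y) by 110 mm (z) with a pull tab on the middle of its top, 26 mm along x, 8 mm thick along y, 45 mm tall. Point: centre of the slab, 55 mm above its foot; the tab runs from 55 to 100 mm above the point. It starts in the rack between two box files, 1 mm of play each side.
- file_1_mid (a point): Thick grey box file without a tab, 80 mm (x) by 26 mm (y) by 110 mm (z), loose, 0.35 kg; it stays in the rack. Point: its centre, 55 mm above its foot.
- file_2_mid (a point): Thick grey box file without a tab, 80 mm (x) by 26 mm (y) by 110 mm (z), loose, 0.35 kg; it stays in the rack. Point: its centre, 55 mm above its foot.
- file_3_mid (a point): Thick grey box file without a tab, 80 mm (x) by 26 mm (y) by 110 mm (z), loose, 0.35 kg; it stays in the rack. Point: its centre, 55 mm above its foot.
- file_4_mid (a point): Thick grey box file without a tab, 80 mm (x) by 26 mm (y) by 110 mm (z), loose, 0.35 kg; it stays in the rack. Point: its centre, 55 mm above its foot.
- file_5_mid (a point): Thick grey box file without a tab, 80 mm (x) by 26 mm (y) by 110 mm (z), loose, 0.35 kg; it stays in the rack. Point: its centre, 55 mm above its foot.
- stapler: Desk stapler, 139 mm long, a bystander on the table. Origin: centre of its underside.
- timer: Small white bench timer, 62 mm tall, a bystander on the table. Origin: centre of its underside.
- tape: Roll of black tape, 59 mm across and 19 mm high, a bystander on the table. Origin: centre of its underside.
Not all that is in view belongs to the job. Leave any green look-alike of the part that bears cassette_2_mid alone.

How it is judged:
By the outcome, as a careful person would: the job done as asked, in the order asked, and still so for the second after the job is handed in, with the robot touching nothing.
Of cassette_1, cassette_2, cassette_3, cassette_4 only 2 to 3 are there at a start; the rules pass over those that are not, and their reading is None.
At some moment in a run one of tin may be knocked a few centimetres aside while the robot is not near it.
It also fails if it takes over 200 s, if anything falls off the work surface, if the arm or the gripper's body presses on something with over 40 N, if the wrist force passes 120 N, or if a joint passes its speed limit or range.

## Working session

There is one attempt and no reset: what is moved stays moved. The work goes in short steps, Python scripts to look and compute and a tool call to move; the robot and the scene stay as the last step left them, time stands still between calls to the robot, and variables do not carry over. Pictures are saved under pics/ and viewed, at most 14 in all, crops included, and the job is handed in when it is done.

Besides the shell and the picture viewer there is one more tool, called after "Request:" in YAML: its name, and indented under it one key for each argument. step_arm: Moves the arm, as the interface text tells. Its arguments: {"type":"object","properties":{"motion":{"type":"array"},"fingers":{"type":"number"},"force":{"type":"number"}},"required":["motion"]}

```bash
mkdir -p pics; cat > h.py <<'E'
import numpy as np, cv2
from scipy.spatial.transform import Rotation as R
from bench import sensors, viewer, order, ctrl
def shot(cam,name=None):
    p=viewer.read_camera(cam)
    if name: cv2.imwrite(f'pics/{name}.png',p['frame'][:,:,::-1])
    return p
def unproj(p,u,v,z):
    T=np.array(p['pose']); d=T[:3,:3]@np.array([(u-p['cx'])/p['fx'],-(v-p['cy'])/p['fy'],-1.])
    o=T[:3,3]; return o+d*(z-o[2])/d[2]
def proj(p,X):
    T=np.array(p['pose']); c=T[:3,:3].T@(np.array(X)-T[:3,3])
    return np.array([p['cx']+p['fx']*c[0]/-c[2], p['cy']-p['fy']*c[1]/-c[2]])
E
python3 - <<'E'
from h import *
for c in ('scene','top'):
    p=shot(c,c+'0'); print(c,[k for k in p],p['fx'],p['cx'],p['cy'],np.round(p['pose'],3).tolist())
    for n in ('rack_floor','cassette_1_mid','file_1_mid','tin_mid','cup_seat','slot_1','stapler','timer','tape'):
        try:
            r=viewer.outline_of(n,p); print(n,[(round(d['p'],2),np.round(d['rect']).tolist()) for d in r])
        except Exception as e: print(n,e)
print(sensors.get_obs())
E
```

```text
scene ['frame', 'fx', 'fy', 'cx', 'cy', 'pose', 'shot'] 362.2951376867479 322.575878120194 202.76764097312366 [[-0.88, 0.376, -0.29, 0.288], [-0.475, -0.683, 0.556, 0.633], [0.011, 0.627, 0.779, 1.005], [0.0, 0.0, 0.0, 1.0]]
rack_floor [(0.77, [294.0, 283.0, 71.0, 98.0])]
cassette_1_mid [(0.7, [290.0, 302.0, 27.0, 28.0])]
file_1_mid [(0.84, [283.0, 308.0, 31.0, 30.0])]
tin_mid [(0.91, [336.0, 311.0, 25.0, 33.0])]
cup_seat [(0.75, [403.0, 201.0, 28.0, 26.0]), (0.66, [296.0, 282.0, 71.0, 105.0]), (0.26, [295.0, 280.0, 27.0, 19.0])]
slot_1 [(0.77, [376.0, 248.0, 46.0, 46.0]), (0.18, [292.0, 282.0, 75.0, 104.0])]
stapler [(0.84, [242.0, 345.0, 24.0, 64.0])]
timer [(0.75, [329.0, 210.0, 17.0, 26.0])]
tape [(0.71, [424.0, 162.0, 15.0, 11.0])]
top ['frame', 'fx', 'fy', 'cx', 'cy', 'pose', 'shot'] 504.58029111215427 315.117300199791 192.65468067214985 [[-0.197, 0.824, -0.531, -0.374], [-0.98, -0.171, 0.099, 0.189], [-0.009, 0.54, 0.842, 1.7], [0.0, 0.0, 0.0, 1.0]]
rack_floor [(0.75, [250.0, 210.0, 62.0, 17.0])]
cassette_1_mid []
file_1_mid [(0.72, [228.0, 228.0, 10.0, 24.0])]
tin_mid []
cup_
[... 296 characters left out ...]
, 'joint_pos': array([ 1.09190812e+00,  3.58811069e-01,  1.51040414e+00,  1.80384018e-05,
        1.27246275e+00, -1.15052145e-01]), 'qvel': array([ 0.00038964, -0.00097613, -0.00034061, -0.00097544, -0.00062875,
        0.00116744]), 'joint_efforts': array([ 8.08886671e-04, -5.15338826e+01, -2.71138000e+01,  6.75166771e-02,
        2.42298748e-02, -2.61405404e-05]), 'eef_pos': array([0.21348118, 0.56071427, 0.2062146 ]), 'orientation': array([ 1.80918894e-01,  9.83498018e-01, -3.82665456e-05, -2.07256243e-05]), 'ft_force': array([ 0.2699361 ,  0.75592614, -0.26675127]), 'wrist_torque': array([ 0.01710493, -0.01433075, -0.02451389]), 'gripper_force': 0.0, 'gripper_width': 1.0040625133678704}
```

```bash
python3 - <<'E'
import cv2,numpy as np
a=cv2.imread('pics/scene0.png')[140:390,190:450]; b=cv2.imread('pics/top0.png')[170:290,170:470]
cv2.imwrite('pics/sc0.png',cv2.resize(a,None,fx=2.4,fy=2.4,interpolation=3)[:600])
cv2.imwrite('pics/tc0.png',cv2.resize(b,None,fx=2.6,fy=2.6,interpolation=3))
E
```

```text
(no output)
```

View pics/sc0.png

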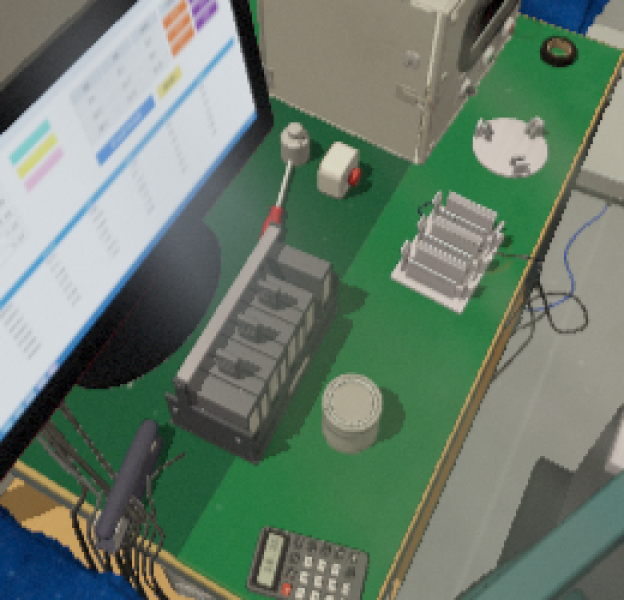

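View pics/tc0.png

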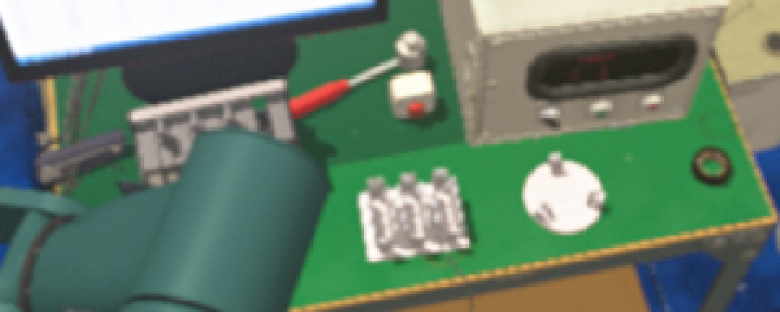

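The scene shows the rack with three tabs at crop (240,365), (258,330) and (278,297), which is about px (290,292), (297,277) and (306,264). The tin is at (336,311), the stand at (376,248) and the cup at (403,201). There is a monitor behind the rack. The other tall things without tabs are box files, and I see no green cassette yet.

```bash
python3 - <<'E'
from h import *
p=shot('scene')
def c(n,u,v,z): print(n,np.round(unproj(p,190+u/2.4,140+v/2.4,z),3))
c('tab1 top',240,358,.161);c('tab2',259,322,.161);c('tab3',280,288,.161)
c('file near front top',250,418,.116);c('file far front',327,270,.116)
c('bar near',182,390,.141);c('bar far',272,232,.141)
c('tin top',351,395,.072);c('cup',511,147,.006)
c('cup clip1',483,125,.036);c('clip2',536,122,.036);c('clip3',520,160,.036)
c('stand near-left base',393,275,.0);c('stand near-right',463,308,.0);
for t in [(465,197),(497,212),(430,217),(498,240),(408,240),(475,275)]: c('stand',*t,.04)
c('timer',338,185,.0);c('stapler end',105,545,.0);c('stapler end',150,425,.03);c('monitor bl',5,465,.1);c('mon right',270,125,.2);c('mon base r',220,250,0);c('box corner',418,160,0)
c('mon base front',140,385,0);c('calc',310,570,0)
E
```

```text
tab1 top [0.542 0.315 0.161]
tab2 [0.546 0.27  0.161]
tab3 [0.547 0.223 0.161]
file near front top [0.51  0.351 0.116]
file far front [0.524 0.154 0.116]
bar near [0.582 0.367 0.141]
bar far [0.599 0.152 0.141]
tin top [0.436 0.26  0.072]
cup [ 0.412 -0.223  0.006]
cup clip1 [ 0.46  -0.217  0.036]
clip2 [ 0.393 -0.261  0.036]
clip3 [ 0.389 -0.181  0.036]
stand near-left base [0.474 0.056 0.   ]
stand near-right [0.373 0.057 0.   ]
stand [ 0.432 -0.08   0.04 ]
stand [ 0.385 -0.078  0.04 ]
stand [ 0.461 -0.027  0.04 ]
stand [ 0.368 -0.036  0.04 ]
stand [0.472 0.021 0.04 ]
stand [0.374 0.028 0.04 ]
timer [ 0.607 -0.041  0.   ]
stapler end [0.604 0.511 0.   ]
stapler end [0.628 0.386 0.03 ]
monitor bl [0.71 0.51 0.1 ]
mon right [0.658 0.052 0.2  ]
mon base r [0.697 0.133 0.   ]
box corner [ 0.525 -0.139  0.   ]
mon base front [0.678 0.343 0.   ]
calc [0.397 0.427 0.   ]
```

Request:
step_arm:
  motion:
    - {"x":-1,"y":-0.7,"z":-1.5}
    - {"x":-3,"y":-2.2,"z":-1.5}
    - {"x":-3,"y":-2.2,"z":-1.5}
    - {"x":-3,"y":-2.2,"z":-1.5}
    - {"x":-3,"y":-2.2,"z":-1.5}
    - {"x":-3,"y":-2.2,"z":-1.5}
    - {"x":-3,"y":-2.2,"z":-1.5}
    - {"x":-3,"y":-2.2,"z":-1.5}
    - {"x":-3,"y":-2.2,"z":-1.5}
    - {"x":-3,"y":-2.2,"z":-1.5}

```text
schema error: expected keys x, y, z, rx, ry, rz
```

Request:
step_arm:
  motion:
    - {"x":-1.5,"y":-1.1,"rz":-6}
    - {"rz":-6}
    - {"rz":-6}
    - {"rz":-6}
    - {}
  fingers: -0.3

```text
schema error: expected keys x, y, z, rx, ry, rz
```

```bash
python3 - <<'E'
from h import *
p=shot('wrist','w1'); print(np.round(p['pose'],3).tolist(),p['fx'],p['cx'],p['cy']); o=sensors.get_obs(); print(o['eef_pos'],o['orientation'],o['joint_pos'])
p2=shot('scene','s1')
for q in (p,p2):
  for n in ('cassette_1_mid','file_1_mid','tin_mid','slot_1'):
    print(n,[(round(d['p'],2),np.round(d['rect']).tolist()) for d in viewer.outline_of(n,q)])
E
```

```text
[[0.355, -0.899, -0.258, 0.144], [0.935, 0.341, 0.098, 0.589], [0.0, -0.276, 0.961, 0.385], [0.0, 0.0, 0.0, 1.0]] 359.8187105734375 317.10430568272915 194.23133570602099
[0.21348926 0.56069403 0.20621904] [ 1.80899655e-01  9.83501556e-01 -5.79767287e-05 -1.13462066e-05] [ 1.09190011e+00  3.58804366e-01  1.51040298e+00 -1.27998752e-05
  1.27250282e+00 -1.15090212e-01]
cassette_1_mid []
file_1_mid []
tin_mid [(0.94, [181.0, 389.0, 25.0, 22.0])]
slot_1 []
cassette_1_mid [(0.77, [288.0, 302.0, 23.0, 29.0])]
file_1_mid [(0.92, [284.0, 306.0, 29.0, 27.0])]
tin_mid [(0.97, [335.0, 312.0, 29.0, 36.0]), (0.46, [424.0, 163.0, 15.0, 10.0])]
slot_1 [(0.9, [376.0, 244.0, 49.0, 51.0])]
```

View pics/w1.png

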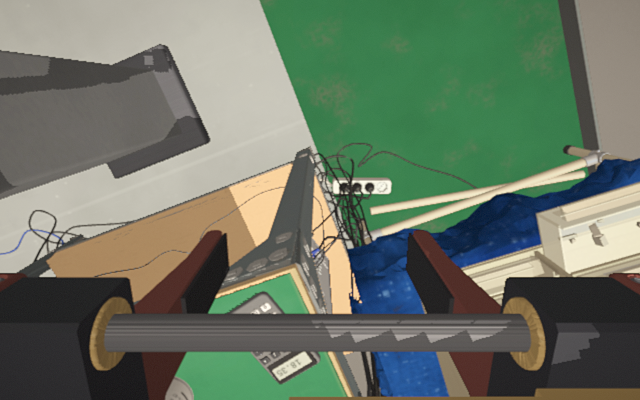

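Request:
step_arm:
  motion:
    - {"x":-1,"y":-0.5,"z":-2,"rx":0,"ry":0,"rz":0}
    - {"x":-3.2,"y":-1.7,"z":-2,"rx":0,"ry":0,"rz":0}
    - {"x":-3.2,"y":-1.7,"z":-2,"rx":0,"ry":0,"rz":0}
    - {"x":-3.2,"y":-1.7,"z":-2,"rx":0,"ry":0,"rz":0}
    - {"x":-3.2,"y":-1.7,"z":-2,"rx":0,"ry":0,"rz":0}
    - {"x":-3.2,"y":-1.7,"z":-2,"rx":0,"ry":0,"rz":0}
    - {"x":-3.2,"y":-1.7,"z":-2,"rx":0,"ry":0,"rz":0}
    - {"x":-3.2,"y":-1.7,"z":-1.4,"rx":0,"ry":0,"rz":0}
    - {"x":-3.2,"y":-1.7,"z":0,"rx":0,"ry":0,"rz":0}
    - {"x":-3.2,"y":-1.7,"z":0,"rx":0,"ry":0,"rz":0}

```text
t: 2.55
eef_pos: [0.4369, 0.306, 0.3611]
orientation: [0.181, 0.984, 0.001, 0.001]
ft_force: [0.1, 0.2, -0.0]
gripper_width: 0.999
gripper_force: 0.0
```

Request:
step_arm:
  motion:
    - {"x":-3.2,"y":-1.7,"z":0,"rx":0,"ry":0,"rz":0}
    - {"x":-3.2,"y":-1.7,"z":0,"rx":0,"ry":0,"rz":0}
    - {"x":0,"y":0,"z":0,"rx":0,"ry":0,"rz":-6}
    - {"x":0,"y":0,"z":0,"rx":0,"ry":0,"rz":-6}
    - {"x":0,"y":0,"z":0,"rx":0,"ry":0,"rz":-6}
    - {"x":0,"y":0,"z":0,"rx":0,"ry":0,"rz":-6}
    - {"x":0,"y":0,"z":0,"rx":0,"ry":0,"rz":0}
  fingers: -0.4

```text
t: 3.25
eef_pos: [0.4835, 0.2524, 0.3602]
orientation: [-0.028, 1.0, -0.0, -0.0]
ft_force: [0.4, 0.3, 0.2]
gripper_width: 0.405
gripper_force: 0.0
```

```bash
python3 - <<'E'
from h import *
p=shot('wrist','w2'); print(np.round(p['pose'],3).tolist()); o=sensors.get_obs(); print(o['t'],o['eef_pos'],o['orientation'],o['joint_pos'])
np.save('w2pose.npy',p['pose'])
for q in (p,):
  for n in ('cassette_1_mid','file_1_mid','tin_mid','slot_1'):
    print(n,[(round(d['p'],2),np.round(d['rect']).tolist()) for d in viewer.outline_of(n,q)])
E
```

```text
[[-0.057, -0.96, -0.275, 0.409], [0.998, -0.055, -0.016, 0.249], [0.0, -0.276, 0.961, 0.539], [0.0, 0.0, 0.0, 1.0]]
3.3 [0.48343951 0.25242972 0.3602392 ] [-2.63865370e-02  9.99651813e-01 -4.58955104e-05 -3.48866634e-05] [ 3.54586974e-01  1.75887668e-01  1.39027238e+00 -6.44018553e-05
  1.57552824e+00 -1.26898885e+00]
cassette_1_mid [(0.79, [364.0, 205.0, 25.0, 63.0])]
file_1_mid [(0.77, [385.0, 210.0, 32.0, 69.0])]
tin_mid [(0.75, [332.0, 112.0, 51.0, 56.0]), (0.21, [363.0, 205.0, 26.0, 61.0])]
slot_1 [(0.59, [128.0, 90.0, 117.0, 86.0])]
```

View pics/w2.png

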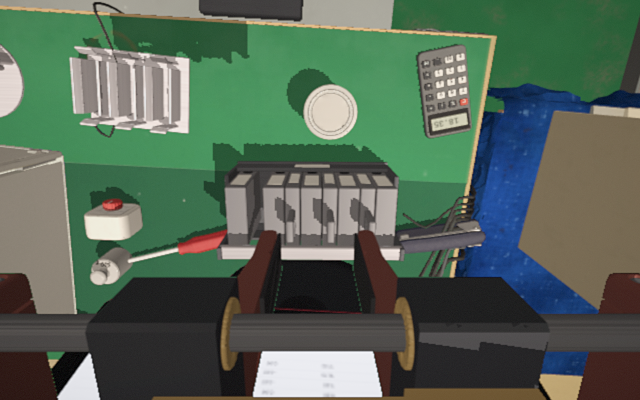

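```bash
python3 - <<'E'
import cv2,numpy as np
a=cv2.imread('pics/w2.png')
r=cv2.resize(a[150:270,215:410],None,fx=4,fy=4,interpolation=2)
cv2.imwrite('pics/w2r.png',r)
cv2.imwrite('pics/w2s.png',cv2.resize(a[30:145,0:200],None,fx=4,fy=4,interpolation=2))
E
```

```text
(no output)
```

View pics/w2r.png

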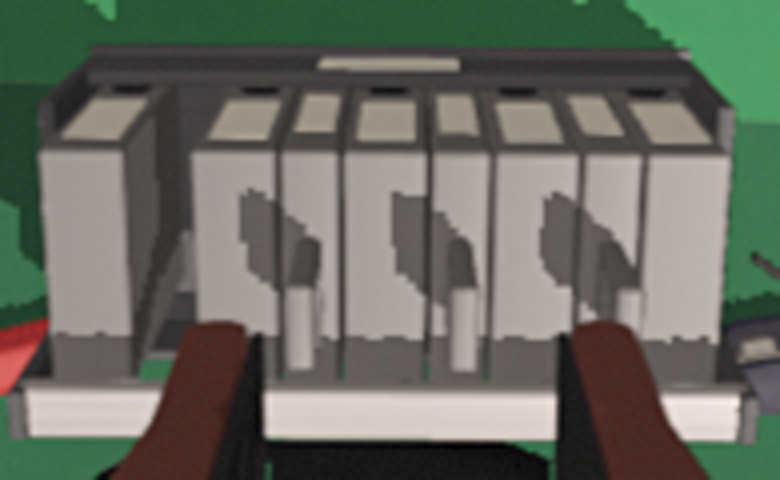

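View pics/w2s.png

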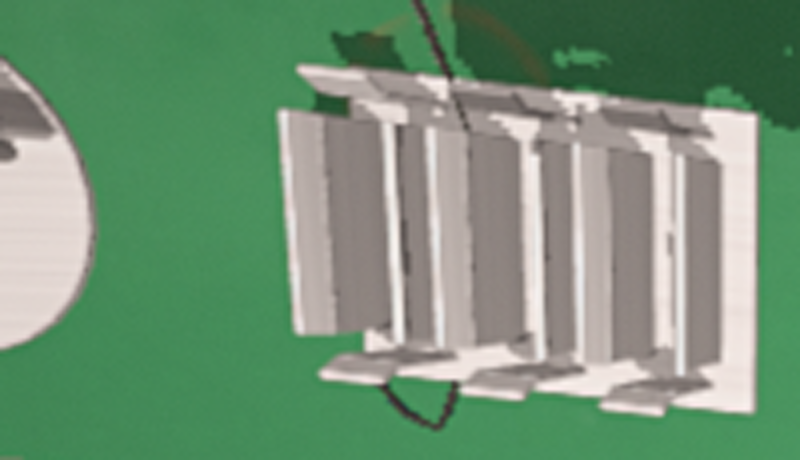

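The rack crop shows five files and three cassettes, with tab tops at crop (301,330), (464,330) and (629,~330), plus one empty place at the left. There is no green look-alike. The stand has three slots, seen between its flared walls.

```bash
cat > d.py <<'E'
from h import *
p=dict(fx=359.8187105734375,fy=359.8187105734375,cx=317.10430568272915,cy=194.23133570602099,pose=np.load('w2pose.npy'))
def r(n,u,v,z): print(n,np.round(unproj(p,215+u/4,150+v/4,z)*1e3,1))
def s(n,u,v,z): print(n,np.round(unproj(p,u/4,30+v/4,z)*1e3,1))
for k,t in dict(A=(301,288),A2=(301,370),B=(464,288),B2=(464,371),C=(629,288)).items(): r('tab '+k,*t,.161)
for n,a,b in (('A',284,340),('B',430,488),('C',583,640)): r('front '+n,(a+b)/2,150,.116)
r('row L',40,152,.116);r('row R',727,152,.116)
r('bar front L',25,385,.141);r('bar front R',755,385,.141);r('bar back L',25,437,.141);r('bar backR',755,437,.141)
r('kerb out L',95,49,.036);r('kerb out R',690,53,.036);r('kerb in L',95,90,.036)
s('base TR',757,114,0.006);s('base BR',755,412,.006)
# lip tops at z=.054
for n,t in dict(w1t=(282,112),w1b=(297,332),w2t=(430,128),w2b=(470,345),).items(): s(n,*t,.054)
for n,t in dict(e1=(330,378),e2=(470,396),e3=(610,408),f1=(300,68),e1r=(455,352),e2r=(582,368),e3r=(712,382),f3r=(710,132)).items(): s('end lip '+n,*t,.054)
for n,t in dict(s1t=(412,125),s1b=(420,345),s2t=(558,145),s2b=(562,360),s3t=(700,155),s3b=(702,370)).items(): s('right wall '+n,*t,.054)
from numpy import *
print('tin',unproj(p,331,110,.072))
E
python3 d.py
```

```text
tab A [551.  227.4 161. ]
tab A2 [575.8 228.3 161. ]
tab B [548.4 272.9 161. ]
tab B2 [573.4 274.6 161. ]
tab C [545.8 318.9 161. ]
front A [523.1 226.5 116. ]
front B [520.5 271.2 116. ]
front C [517.9 317.5 116. ]
row L [528.4 143.9 116. ]
row R [516.5 352.6 116. ]
bar front L [594.2 144.7 141. ]
bar front R [581.7 363.4 141. ]
bar back L [611.3 144.4 141. ]
bar backR [598.8 365.5 141. ]
kerb out L [512.1 144.   36. ]
kerb out R [501.5 354.8  36. ]
kerb in L [526.9 144.   36. ]
base TR [375.5  69.5   6. ]
base BR [478.7  64.5   6. ]
w1t [386.5 -64.2  54. ]
w1b [454.8 -68.3  54. ]
w2t [388.6 -18.   54. ]
w2b [455.8 -11.8  54. ]
end lip e1 [469.2 -59.2  54. ]
end lip e2 [472.5 -13.4  54. ]
end lip e3 [473.8  32.9  54. ]
end lip f1 [373.1 -56.9  54. ]
end lip e1r [458.3 -17.   54. ]
end lip e2r [461.2  24.5  54. ]
end lip e3r [463.3  67.3  54. ]
end lip f3r [384.7  70.5  54. ]
right wall s1t [388.  -23.6  54. ]
right wall s1b [456.7 -28.3  54. ]
right wall s2t [391.4  22.1  54. ]
right wall s2b [458.9  18.1  54. ]
right wall s3t [391.9  67.   54. ]
right wall s3b [459.6  64.2  54. ]
tin [0.43082734 0.26825262 0.072     ]
```

Request:
step_arm:
  motion:
    - {"x":0,"y":-2,"z":0,"rx":0,"ry":0,"rz":0}
    - {"x":0,"y":-3.6,"z":0,"rx":0,"ry":0,"rz":0}
    - {"x":0,"y":-3.6,"z":0,"rx":0,"ry":0,"rz":0}
    - {"x":0,"y":-3.6,"z":0,"rx":0,"ry":0,"rz":0}
    - {"x":0,"y":-3.6,"z":0,"rx":0,"ry":0,"rz":0}
    - {"x":0,"y":-3.6,"z":0,"rx":0,"ry":0,"rz":0}
    - {"x":0,"y":-3.6,"z":0,"rx":0,"ry":0,"rz":0}
    - {"x":0,"y":-1.6,"z":0,"rx":0,"ry":0,"rz":0}
    - {"x":0,"y":0,"z":0,"rx":0,"ry":0,"rz":0}
    - {"x":0,"y":0,"z":0,"rx":0,"ry":0,"rz":0}

```text
t: 4.5
eef_pos: [0.4973, 0.0011, 0.3603]
orientation: [-0.027, 1.0, 0.0, -0.0]
ft_force: [-0.5, 0.2, 0.2]
gripper_width: 0.299
gripper_force: 0.0
```

```bash
python3 - <<'E'
from h import *
p=shot('wrist','w3'); o=sensors.get_obs(); print(o['eef_pos'],o['orientation'])
np.save('w3pose.npy',p['pose'])
for n in ('slot_1','cup_seat'):
    print(n,[(round(d['p'],2),np.round(d['rect']).tolist()) for d in viewer.outline_of(n,p)])
a=cv2.imread('pics/w3.png')
b=cv2.resize(a[20:270,60:460],None,fx=2,fy=2,interpolation=2); 
cv2.imwrite('pics/w3c.png',b)
E
```

```text
[0.49727848 0.00154741 0.36028695] [-2.73721012e-02  9.99625283e-01  2.46476024e-04 -1.78862405e-05]
slot_1 [(0.6, [503.0, 209.0, 51.0, 73.0]), (0.59, [316.0, 90.0, 103.0, 86.0])]
cup_seat [(0.65, [156.0, 78.0, 89.0, 86.0]), (0.57, [518.0, 111.0, 76.0, 53.0])]
```

View pics/w3c.png

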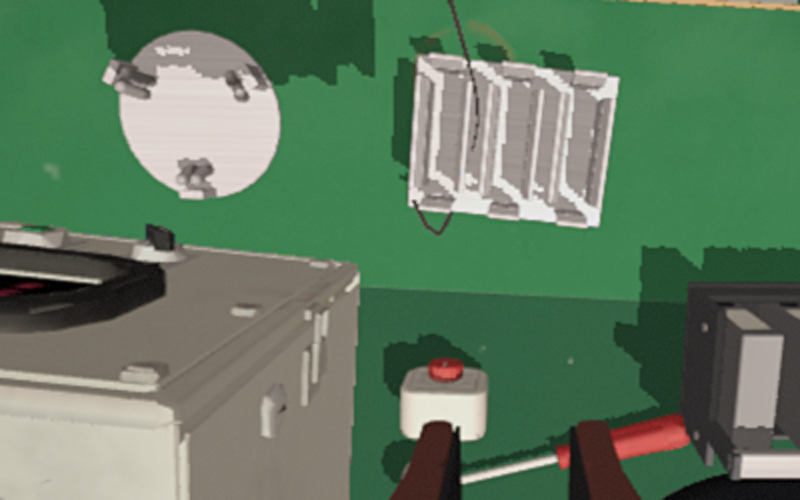

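```bash
cat > d3.py <<'E'
from h import *
p=dict(fx=359.8187105734375,fy=359.8187105734375,cx=317.10430568272915,cy=194.23133570602099,pose=np.load('w3pose.npy'))
f=lambda u,v,z: unproj(p,60+u/2,20+v/2,z)*1e3
C=[f(*t,.006) for t in ((417,52),(618,76),(600,226),(409,207))]
print(np.round(C,1)); print('ctr',np.mean(C,0))
# slot dark floors at floor level
for n,t in dict(lipL=(414,130),wallR3=(606,150)).items(): print(n,f(*t,.054))
# floors / lips: front-end lip outer edges and back
for n,a,b in (('f1',(420,55),(440,56)),('b1',(411,207),(452,212)),('b2',(488,217),(520,219)),('b3',(556,223),(600,227)),('t2',(492,64),(536,70)),('t3',(565,73),(608,78))): print(n,np.round(f((a[0]+b[0])/2,(a[1]+b[1])/2,.054),1))
for n,u in (('L1',414),('r1i',468),('r1',475),('l2',484),('r2',550),('l3',556),('r3',603)): print(n,np.round(f(u,140,.054),1))
print('cup',np.round(f(200,114,.006),1), 'edges',f(120,114,.006),f(280,125,.006),f(190,29,.006),f(210,198,.006))
E
python3 d3.py
python3 - <<'E'
import cv2
a=cv2.imread('pics/w3.png'); cv2.imwrite('pics/w3s.png',cv2.resize(a[35:145,255:380],None,fx=5,fy=5,interpolation=2))
E
```

```text
[[366.7 -71.6   6. ]
 [374.6  68.2   6. ]
 [478.4  64.7   6. ]
 [472.3 -75.6   6. ]]
ctr [423.01406927  -3.58679265   6.        ]
lipL [418.71029839 -66.46603167  54.        ]
wallR3 [424.32603276  58.31109419  54.        ]
f1 [373.4 -57.2  54. ]
b1 [468.6 -54.   54. ]
b2 [471.6  -5.7  54. ]
b3 [473.5  44.   54. ]
t2 [377.2  -4.1  54. ]
t3 [379.7  41.9  54. ]
L1 [424.9 -66.4  54. ]
r1i [423.  -31.5  54. ]
r1 [422.7 -26.9  54. ]
l2 [422.4 -21.1  54. ]
r2 [420.1  21.5  54. ]
l3 [419.9  25.4  54. ]
r3 [418.2  55.8  54. ]
cup [ 415.8 -223.5    6. ] edges [ 418.86945958 -279.75607447    6.        ] [ 420.12709094 -167.52497769    6.        ] [ 360.62354669 -226.71966991    6.        ] [ 473.75781659 -220.06690397    6.        ]
```

View pics/w3s.png

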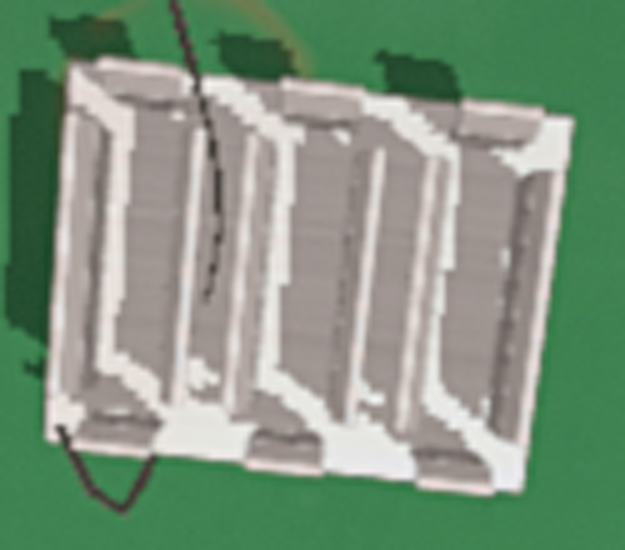

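```bash
cat >> d3.py <<'E'
print('----')
g=lambda u,v,z: unproj(p,255+u/5,35+v/5,z)*1e3
for n,t,b in (('1',(143,68),(113,450)),('2',(323,88),(284,468)),('3',(503,108),(454,489))):
    T,B=g(*t,.054),g(*b,.054); print(n,np.round(T,1),np.round(B,1),'mid',np.round((T+B)/2,1),'yaw',np.degrees(np.arctan2(B[1]-T[1],B[0]-T[0])))
for n,a,b in (('1',60,188),('2',240,365),('3',427,547)): print(n,np.round(g((a+b)/2,270,.054),1))
E
python3 d3.py | sed -n '/----/,$p'
```

```text
----
1 [373.8 -46.4  54. ] [468.8 -51.6  54. ] mid [421.3 -49.   54. ] yaw -3.1356500516116736
2 [376.   -0.9  54. ] [471.1  -5.9  54. ] mid [423.5  -3.4  54. ] yaw -3.019715657963428
3 [378.2  44.8  54. ] [474.1  39.7  54. ] mid [426.2  42.2  54. ] yaw -3.008942942858398
1 [422.8 -49.9  54. ]
2 [420.2  -3.7  54. ]
3 [417.6  43.9  54. ]
```

Request:
step_arm:
  motion:
    - {"x":-0.5,"y":1.6,"z":0,"rx":0,"ry":0,"rz":0}
    - {"x":-1,"y":3.5,"z":0,"rx":0,"ry":0,"rz":0}
    - {"x":-1,"y":3.5,"z":0,"rx":0,"ry":0,"rz":0}
    - {"x":-1,"y":3.5,"z":1,"rx":0,"ry":0,"rz":0}
    - {"x":-1,"y":3.5,"z":2,"rx":0,"ry":0,"rz":0}
    - {"x":-1,"y":3.5,"z":3,"rx":0,"ry":0,"rz":0}
    - {"x":-1,"y":2,"z":3,"rx":0,"ry":0,"rz":0}
    - {"x":-1.3,"y":1.2,"z":3,"rx":0,"ry":0,"rz":0}
    - {"x":0,"y":0,"z":1,"rx":0,"ry":0,"rz":0}
    - {"x":0,"y":0,"z":0,"rx":0,"ry":0,"rz":0}

```text
t: 5.65
eef_pos: [0.5612, 0.2282, 0.2284]
orientation: [-0.028, 1.0, -0.001, -0.002]
ft_force: [-0.0, 0.6, -0.4]
gripper_width: 0.3
gripper_force: 0.0
```

```bash
cat >> h.py <<'E'
def tf(tgt,yaw=None,tilt=0):
    "remaining shift in tool axes (cm)"
    o=sensors.get_obs(); Rm=R.from_quat(o['orientation']).as_matrix()
    print('t',round(o['t'],2),'pos',np.round(o['eef_pos'],4),'ty_angle',round(np.degrees(np.arctan2(Rm[1,1],Rm[0,1])),2),'z',np.round(Rm[:,2],3),'f',np.round(o['ft_force'],1))
    print('shift cm',np.round(Rm.T@(np.array(tgt)-o['eef_pos'])*100,2))
E
python3 - <<'E'
from h import *
tf([.5633,.2283,.138])
p=shot('wrist'); a=p['frame'][:,:,::-1]
cv2.imwrite('pics/w4.png',a)
E
```

```text
t 5.65 pos [0.5612 0.2282 0.2284] ty_angle 93.25 z [-0.004 -0.001 -1.   ] f [-0.   0.6 -0.4]
shift cm [-0.25  0.01  9.04]
```

View pics/w4.png

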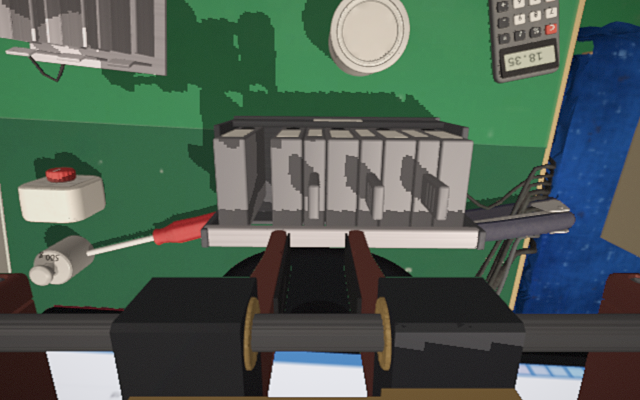

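The wrist view shows the tabs at columns 314, 378 and 441, with the fingers straddling column 317. Tab A lies between the fingers.

```bash
python3 - <<'E'
from h import *
p=shot('wrist')
for n,t in dict(Af=(314,183),Ab=(314,218),Bf=(378,182),Bb=(378,218),Cf=(442,182),Cb=(443,219)).items(): print(n,np.round(unproj(p,*t,.161)*1e3,1))
E
python3 - <<'E'
import cv2
E
```

```text
Af [550.2 226.2 161. ]
Ab [576.5 227.6 161. ]
Bf [546.8 271.5 161. ]
Bb [573.8 274.3 161. ]
Cf [544.2 316.9 161. ]
Cb [571.9 321.8 161. ]
```

Request:
step_arm:
  motion:
    - {"x":-0.1,"y":-0.05,"z":1,"rx":0,"ry":0,"rz":0}
    - {"x":-0.1,"y":-0.05,"z":2,"rx":0,"ry":0,"rz":0}
    - {"x":0,"y":0,"z":2,"rx":0,"ry":0,"rz":0}
    - {"x":0,"y":0,"z":2,"rx":0,"ry":0,"rz":0}
    - {"x":0,"y":0,"z":1.5,"rx":0,"ry":0,"rz":0}
    - {"x":0,"y":0,"z":0.5,"rx":0,"ry":0,"rz":0}
    - {"x":0,"y":0,"z":0,"rx":0,"ry":0,"rz":0}

```text
t: 6.45
eef_pos: [0.5649, 0.2264, 0.1403]
orientation: [-0.027, 1.0, -0.0, -0.0]
ft_force: [-1.0, 0.0, 0.4]
gripper_width: 0.297
gripper_force: 0.0
```

Request:
step_arm:
  motion:
    - {"x":0,"y":0,"z":0,"rx":0,"ry":0,"rz":0}
    - {"x":0,"y":0,"z":0,"rx":0,"ry":0,"rz":0}
    - {"x":0,"y":0,"z":0,"rx":0,"ry":0,"rz":0}
    - {"x":0,"y":0,"z":0,"rx":0,"ry":0,"rz":0}
    - {"x":0,"y":0,"z":0,"rx":0,"ry":0,"rz":0}
  fingers: -1
  force: 35

```text
t: 6.95
eef_pos: [0.5658, 0.2271, 0.1412]
orientation: [-0.028, 1.0, 0.0, 0.001]
ft_force: [-0.7, -0.9, 5.6]
gripper_width: 0.077
gripper_force: 35.0
```

```bash
python3 - <<'E'
from h import *
tf([.5633,.2283,.138])
p=shot('wrist','w5')
E
```

```text
t 6.95 pos [0.5658 0.2271 0.1412] ty_angle 93.16 z [ 0.002  0.    -1.   ] f [-0.7 -0.9  5.6]
shift cm [0.24 0.13 0.32]
```

Request:
step_arm:
  motion:
    - {"x":0.36,"y":0,"z":-0.15,"rx":0,"ry":-2,"rz":0}
    - {"x":0.36,"y":0,"z":-0.15,"rx":0,"ry":-2,"rz":0}
    - {"x":0.36,"y":0,"z":-0.15,"rx":0,"ry":-2,"rz":0}
    - {"x":0.36,"y":0,"z":-0.15,"rx":0,"ry":-2,"rz":0}
    - {"x":0.36,"y":0,"z":-0.15,"rx":0,"ry":-2,"rz":0}
    - {"x":0.36,"y":0,"z":-0.15,"rx":0,"ry":-2,"rz":0}
    - {"x":0.36,"y":0,"z":-0.15,"rx":0,"ry":-2,"rz":0}
    - {"x":0.36,"y":0,"z":-0.15,"rx":0,"ry":-2,"rz":0}
    - {"x":0.36,"y":0,"z":-0.15,"rx":0,"ry":-2,"rz":0}
    - {"x":0.36,"y":0,"z":-0.15,"rx":0,"ry":-2,"rz":0}

```text
t: 8.0
eef_pos: [0.5264, 0.2246, 0.1489]
orientation: [-0.027, 0.984, 0.005, 0.174]
ft_force: [0.3, -0.3, -1.9]
gripper_width: 0.08
gripper_force: 35.0
```

Request:
step_arm:
  motion:
    - {"x":0.36,"y":0,"z":-0.15,"rx":0,"ry":-2,"rz":0}
    - {"x":0,"y":0,"z":0,"rx":0,"ry":0,"rz":0}

```text
t: 8.2
eef_pos: [0.521, 0.2241, 0.1485]
orientation: [-0.028, 0.981, 0.005, 0.19]
ft_force: [0.4, -0.0, -2.4]
gripper_width: 0.083
gripper_force: 35.0
```

```bash
python3 - <<'E'
from h import *
tf([.5633,.2283,.138])
p=shot('wrist'); s=shot('scene')
cv2.imwrite('pics/v6.png',np.hstack([cv2.resize(p['frame'][60:300,150:520],None,fx=1,fy=1),cv2.resize(s['frame'][200:360,240:400],None,fx=1.5*1.6,fy=1.5)[:240]])[:,:,::-1])
E
```

```text
t 8.2 pos [0.521  0.2241 0.1485] ty_angle 93.2 z [ 0.372  0.02  -0.928] f [ 0.4 -0.  -2.4]
shift cm [-3.55  0.18  2.55]
```

View pics/v6.png

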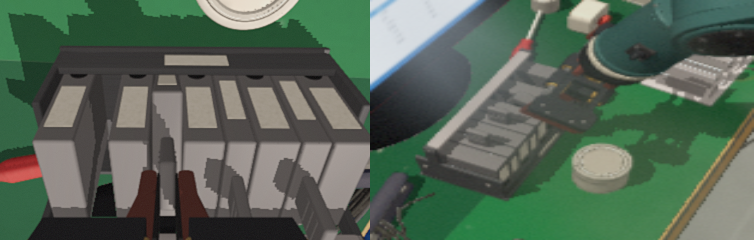

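Request:
step_arm:
  motion:
    - {"x":-0.37,"y":0,"z":-0.93,"rx":0,"ry":0,"rz":0}
    - {"x":-0.37,"y":0,"z":-0.93,"rx":0,"ry":0,"rz":0}
    - {"x":-0.37,"y":0,"z":-0.93,"rx":0,"ry":0,"rz":0}
    - {"x":-0.37,"y":0,"z":-0.93,"rx":0,"ry":0,"rz":0}
    - {"x":0.83,"y":0,"z":-1.95,"rx":0,"ry":0,"rz":0}
    - {"x":0.83,"y":0,"z":-1.95,"rx":0,"ry":0,"rz":0}
    - {"x":0.83,"y":0,"z":-1.95,"rx":0,"ry":0,"rz":0}
    - {"x":0.83,"y":0,"z":-1.95,"rx":0,"ry":0,"rz":0}
    - {"x":0.83,"y":0,"z":-1.95,"rx":0,"ry":0,"rz":0}

```text
t: 9.2
eef_pos: [0.4477, 0.2204, 0.2659]
orientation: [-0.027, 0.981, 0.005, 0.191]
ft_force: [0.3, -0.0, -1.9]
gripper_width: 0.082
gripper_force: 35.0
```

```bash
python3 - <<'E'
from h import *
tf([.4259,.0424,.23])
s=shot('scene'); w=shot('wrist')
cv2.imwrite('pics/v7.png',np.hstack([w['frame'],cv2.resize(s['frame'][140:390,240:440],(320,400))])[:,200:,::-1])
E
```

```text
t 9.2 pos [0.4477 0.2204 0.2659] ty_angle 93.15 z [ 0.375  0.021 -0.927] f [ 0.3 -0.  -1.9]
shift cm [  4.27 -17.66   2.14]
```

View pics/v7.png

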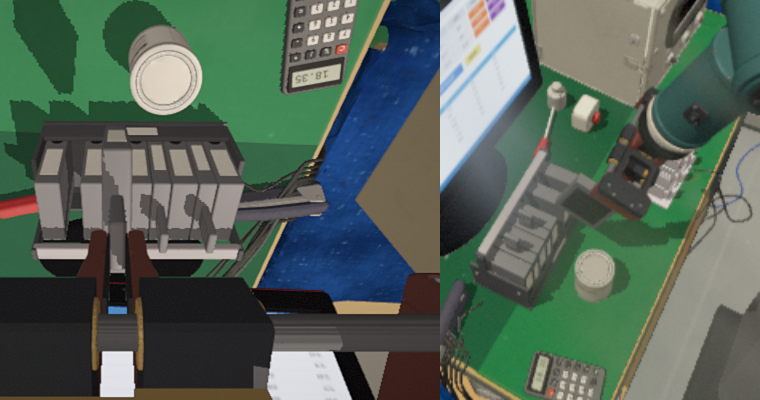

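The cassette is out, held by its tab and clear of the tin. I'll bring it upright and carry it over slot_1.

Request:
step_arm:
  motion:
    - {"x":0,"y":-1.5,"z":0,"rx":0,"ry":5.5,"rz":0}
    - {"x":0,"y":-2.8,"z":0,"rx":0,"ry":5.5,"rz":0}
    - {"x":0,"y":-3,"z":0,"rx":0,"ry":5.5,"rz":0}
    - {"x":0,"y":-3,"z":0,"rx":0,"ry":5.5,"rz":0}
    - {"x":0.65,"y":-3,"z":0,"rx":0,"ry":0,"rz":0}
    - {"x":0.65,"y":-3,"z":0,"rx":0,"ry":0,"rz":0}
    - {"x":0.65,"y":-3,"z":0,"rx":0,"ry":0,"rz":0}
    - {"x":0.65,"y":-3,"z":0,"rx":0,"ry":0,"rz":0}
    - {"x":0.65,"y":-3,"z":0,"rx":0,"ry":0,"rz":0}
    - {"x":0.65,"y":-1.5,"z":0,"rx":0,"ry":0,"rz":0}

```text
t: 10.3
eef_pos: [0.4251, -0.0521, 0.2643]
orientation: [-0.027, 1.0, -0.001, 0.001]
ft_force: [0.7, 1.3, -2.1]
gripper_width: 0.082
gripper_force: 35.0
```

Request:
step_arm:
  motion:
    - {"x":0,"y":0,"z":0,"rx":0,"ry":0,"rz":3.1}
    - {"x":0,"y":0,"z":0,"rx":0,"ry":0,"rz":3.1}
    - {"x":0,"y":0,"z":0,"rx":0,"ry":0,"rz":0}
    - {"x":0,"y":0,"z":0,"rx":0,"ry":0,"rz":0}

```text
t: 10.7
eef_pos: [0.4247, -0.0496, 0.2643]
orientation: [0.026, 1.0, -0.0, 0.0]
ft_force: [0.0, 0.2, -3.0]
gripper_width: 0.08
gripper_force: 35.0
```

```bash
python3 - <<'E'
from h import *
tf([.4235,-.0494,.1412])
w=shot('wrist'); o=viewer.outline_of('cassette_1_mid',w); print([(round(d['p'],2),np.round(d['rect']).tolist()) for d in o])
b=o[0]['pixels'].copy()
# tab/slab edges
g=w['frame']
cv2.imwrite('pics/w8.png',np.ascontiguousarray(cv2.resize(g[60:320,200:440],None,fx=2.2,fy=2.2))[:,:,::-1])
E
```

```text
t 10.7 pos [ 0.4247 -0.0496  0.2643] ty_angle 87.03 z [ 0. -0. -1.] f [ 0.   0.2 -3. ]
shift cm [ 0.12  0.02 12.31]
[(0.53, [627.0, 226.0, 23.0, 11.0]), (0.46, [546.0, 273.0, 80.0, 85.0]), (0.34, [550.0, 258.0, 179.0, 113.0]), (0.18, [610.0, 247.0, 60.0, 51.0])]
```

View pics/w8.png

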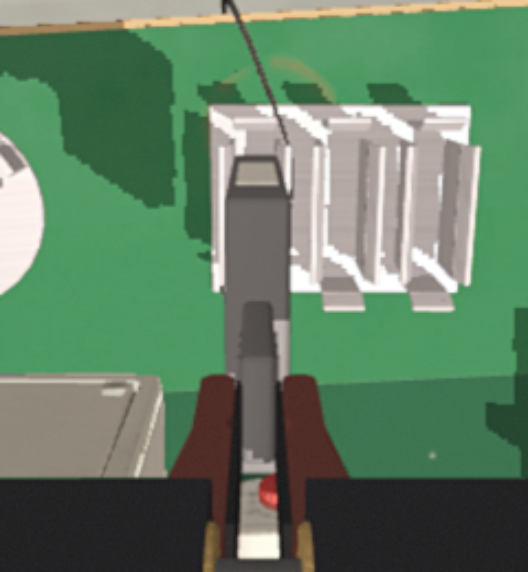

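```bash
python3 - <<'E'
from h import *
w=shot('wrist')
for v in (157,): 
  for u in (238,278): print('foot front',np.round(unproj(w,200+u/2.2,60+v/2.2,.129)*1e3,1))
for u in (228,291): print('top front',np.round(unproj(w,200+u/2.2,60+197/2.2,.239)*1e3,1))
for u in (220,291): print('lips',np.round(unproj(w,200+u/2.2,60+150/2.2,.054)*1e3,1))
E
```

```text
foot front [382.9 -53.7 129. ]
foot front [383.7 -38.  129. ]
top front [381.4 -53.6 239. ]
top front [382.2 -37.3 239. ]
lips [387.  -64.4  54. ]
lips [388.8 -30.   54. ]
```

Request:
step_arm:
  motion:
    - {"x":0.1,"y":-0.12,"z":1,"rx":0,"ry":0,"rz":0}
    - {"x":0,"y":0,"z":2,"rx":0,"ry":0,"rz":0}
    - {"x":0,"y":0,"z":2,"rx":0,"ry":0,"rz":0}
    - {"x":0,"y":0,"z":1.5,"rx":0,"ry":0,"rz":0}
    - {"x":0,"y":0,"z":0.7,"rx":0,"ry":0,"rz":0}
    - {"x":0,"y":0,"z":0.7,"rx":0,"ry":0,"rz":0}
    - {"x":0,"y":0,"z":0.7,"rx":0,"ry":0,"rz":0}
    - {"x":0,"y":0,"z":0.7,"rx":0,"ry":0,"rz":0}
    - {"x":0,"y":0,"z":0.7,"rx":0,"ry":0,"rz":0}
    - {"x":0,"y":0,"z":0.5,"rx":0,"ry":0,"rz":0}

```text
t: 11.85
eef_pos: [0.4231, -0.0504, 0.159]
orientation: [0.027, 1.0, -0.0, -0.0]
ft_force: [0.1, -0.5, -3.1]
gripper_width: 0.085
gripper_force: 35.0
```

Request:
step_arm:
  motion:
    - {"x":0,"y":0,"z":0.5,"rx":0,"ry":0,"rz":0}
    - {"x":0,"y":0,"z":0.5,"rx":0,"ry":0,"rz":0}
    - {"x":0,"y":0,"z":0.4,"rx":0,"ry":0,"rz":0}
    - {"x":0,"y":0,"z":0.3,"rx":0,"ry":0,"rz":0}
    - {"x":0,"y":0,"z":0,"rx":0,"ry":0,"rz":0}

```text
t: 12.35
eef_pos: [0.4229, -0.0503, 0.1421]
orientation: [0.027, 1.0, 0.0, -0.0]
ft_force: [-0.0, 0.3, -1.7]
gripper_width: 0.083
gripper_force: 35.0
```

Request:
step_arm:
  motion:
    - {"x":0,"y":0,"z":0.2,"rx":0,"ry":0,"rz":0}
    - {"x":0,"y":0,"z":0.2,"rx":0,"ry":0,"rz":0}
    - {"x":0,"y":0,"z":0,"rx":0,"ry":0,"rz":0}

```text
t: 12.65
eef_pos: [0.425, -0.0513, 0.1413]
orientation: [0.026, 1.0, -0.001, 0.002]
ft_force: [-6.4, -0.1, 25.6]
gripper_width: 0.085
gripper_force: 35.0
```

Request:
step_arm:
  motion:
    - {"x":0,"y":0,"z":-0.3,"rx":0,"ry":0,"rz":0}
    - {"x":0,"y":0,"z":0,"rx":0,"ry":0,"rz":0}
    - {"x":0,"y":0,"z":0,"rx":0,"ry":0,"rz":0}
    - {"x":0,"y":0,"z":0,"rx":0,"ry":0,"rz":0}
    - {"x":0,"y":0,"z":-1,"rx":0,"ry":0,"rz":0}
    - {"x":0,"y":0,"z":-2,"rx":0,"ry":0,"rz":0}
    - {"x":0,"y":0,"z":-3,"rx":0,"ry":0,"rz":0}
    - {"x":0,"y":0,"z":-3,"rx":0,"ry":0,"rz":-3.1}
    - {"x":0,"y":0,"z":0,"rx":0,"ry":0,"rz":-3.1}
    - {"x":0,"y":0,"z":0,"rx":0,"ry":0,"rz":0}
  fingers: -0.4

```text
t: 13.65
eef_pos: [0.4238, -0.0506, 0.2329]
orientation: [-0.028, 1.0, -0.0, 0.001]
ft_force: [-0.8, 0.7, -0.1]
gripper_width: 0.299
gripper_force: 0.0
```

```bash
python3 - <<'E'
from h import *
tf([.5606,.2732,.23])
s=shot('scene')
for n in ('cassette_1_mid','tin_mid'):
  print([(round(d['p'],2),np.round(d['rect']).tolist()) for d in viewer.outline_of(n,s)])
E
```

```text
t 13.65 pos [ 0.4238 -0.0506  0.2329] ty_angle 93.18 z [ 0.002 -0.001 -1.   ] f [-0.8  0.7 -0.1]
shift cm [-15.45  31.57   0.29]
[(0.51, [287.0, 301.0, 21.0, 28.0])]
[(0.76, [335.0, 311.0, 27.0, 38.0]), (0.55, [377.0, 243.0, 45.0, 50.0])]
```

Request:
step_arm:
  motion:
    - {"x":-0.5,"y":1.6,"z":-0.3,"rx":0,"ry":0,"rz":0}
    - {"x":-1.7,"y":3.6,"z":0,"rx":0,"ry":0,"rz":0}
    - {"x":-1.7,"y":3.6,"z":0,"rx":0,"ry":0,"rz":0}
    - {"x":-1.7,"y":3.6,"z":0,"rx":0,"ry":0,"rz":0}
    - {"x":-1.7,"y":3.6,"z":0,"rx":0,"ry":0,"rz":0}
    - {"x":-1.7,"y":3.6,"z":0,"rx":0,"ry":0,"rz":0}
    - {"x":-1.7,"y":3.6,"z":0,"rx":0,"ry":0,"rz":0}
    - {"x":-1.7,"y":3.6,"z":0,"rx":0,"ry":0,"rz":0}
    - {"x":-1.7,"y":3.2,"z":0,"rx":0,"ry":0,"rz":0}
    - {"x":-1.4,"y":1.6,"z":0.6,"rx":0,"ry":0,"rz":0}

```text
t: 14.8
eef_pos: [0.5609, 0.2766, 0.2278]
orientation: [-0.028, 1.0, 0.0, -0.0]
ft_force: [-0.0, -1.0, -0.3]
gripper_width: 0.304
gripper_force: 0.0
```

Request:
step_arm:
  motion:
    - {"x":0,"y":0,"z":0,"rx":0,"ry":0,"rz":0}
    - {"x":0,"y":0,"z":0,"rx":0,"ry":0,"rz":0}

```text
t: 15.0
eef_pos: [0.5595, 0.2732, 0.2271]
orientation: [-0.028, 1.0, -0.001, -0.001]
ft_force: [-0.1, -1.1, 0.4]
gripper_width: 0.298
gripper_force: 0.0
```

```bash
python3 - <<'E'
from h import *
tf([.5606,.2732,.138])
p=shot('wrist','w9')
a=p['frame'][150:250,230:470]
# tab search: print segmented dark/bright profile at tab row
o=viewer.outline_of('cassette_1_mid',p); print([(round(d['p'],2),np.round(d['rect']).tolist()) for d in o])
print(np.round(proj(p,[.5606,.2732,.161])),np.round(proj(p,[.548,.2725,.161])))
g=cv2.cvtColor(p['frame'],cv2.COLOR_RGB2GRAY)
for r in (190,200,210): print(r,g[r,290:345].tolist())
E
```

```text
t 15.0 pos [0.5595 0.2732 0.2271] ty_angle 93.16 z [-0.003 -0.002 -1.   ] f [-0.1 -1.1  0.4]
shift cm [-0.14  0.01  8.91]
[(0.69, [368.0, 179.0, 32.0, 99.0])]
[315. 202.] [315. 185.]
190 [165, 165, 166, 165, 166, 167, 168, 170, 171, 150, 99, 90, 80, 64, 54, 77, 97, 99, 97, 93, 105, 129, 146, 156, 160, 164, 170, 175, 177, 162, 132, 140, 174, 177, 172, 155, 116, 68, 97, 139, 161, 169, 167, 168, 169, 169, 168, 168, 170, 169, 171, 170, 171, 172, 172]
200 [166, 165, 165, 166, 166, 167, 167, 168, 168, 168, 170, 167, 153, 120, 68, 89, 135, 158, 161, 130, 104, 128, 148, 159, 163, 166, 171, 177, 178, 162, 129, 138, 174, 179, 173, 151, 108, 64, 101, 143, 162, 168, 168, 168, 168, 170, 169, 170, 169, 171, 171, 171, 172, 172, 173]
210 [91, 92, 94, 100, 99, 99, 98, 101, 129, 160, 163, 159, 133, 82, 51, 73, 95, 98, 101, 93, 104, 132, 150, 163, 166, 170, 174, 180, 180, 163, 132, 125, 128, 103, 96, 78, 67, 70, 90, 132, 156, 160, 161, 140, 95, 91, 94, 100, 99, 99, 99, 101, 133, 163, 165]
```

Request:
step_arm:
  motion:
    - {"x":-0.1,"y":0,"z":1,"rx":0,"ry":0,"rz":0}
    - {"x":0,"y":0,"z":2,"rx":0,"ry":0,"rz":0}
    - {"x":0,"y":0,"z":2,"rx":0,"ry":0,"rz":0}
    - {"x":0,"y":0,"z":2,"rx":0,"ry":0,"rz":0}
    - {"x":0,"y":0,"z":1.2,"rx":0,"ry":0,"rz":0}
    - {"x":0,"y":0,"z":0.5,"rx":0,"ry":0,"rz":0}
    - {"x":0,"y":0,"z":0,"rx":0,"ry":0,"rz":0}

```text
t: 15.8
eef_pos: [0.5611, 0.2732, 0.1409]
orientation: [-0.027, 1.0, -0.0, -0.001]
ft_force: [-0.4, -0.0, -0.5]
gripper_width: 0.3
gripper_force: 0.0
```

Request:
step_arm:
  motion:
    - {"x":0,"y":0,"z":0,"rx":0,"ry":0,"rz":0}
    - {"x":0,"y":0,"z":0,"rx":0,"ry":0,"rz":0}
    - {"x":0,"y":0,"z":0,"rx":0,"ry":0,"rz":0}
    - {"x":0,"y":0,"z":0,"rx":0,"ry":0,"rz":0}
    - {"x":0,"y":0,"z":0,"rx":0,"ry":0,"rz":0}
  fingers: -1
  force: 35

```text
t: 16.3
eef_pos: [0.5621, 0.2739, 0.1423]
orientation: [-0.028, 1.0, 0.0, 0.001]
ft_force: [-0.4, -0.4, 4.4]
gripper_width: 0.081
gripper_force: 35.0
```

Request:
step_arm:
  motion:
    - {"x":0.36,"y":0,"z":-0.15,"rx":0,"ry":-2,"rz":0}
    - {"x":0.36,"y":0,"z":-0.15,"rx":0,"ry":-2,"rz":0}
    - {"x":0.36,"y":0,"z":-0.15,"rx":0,"ry":-2,"rz":0}
    - {"x":0.36,"y":0,"z":-0.15,"rx":0,"ry":-2,"rz":0}
    - {"x":0.36,"y":0,"z":-0.15,"rx":0,"ry":-2,"rz":0}
    - {"x":0.36,"y":0,"z":-0.15,"rx":0,"ry":-2,"rz":0}
    - {"x":0.36,"y":0,"z":-0.15,"rx":0,"ry":-2,"rz":0}
    - {"x":0.36,"y":0,"z":-0.15,"rx":0,"ry":-2,"rz":0}
    - {"x":0.36,"y":0,"z":-0.15,"rx":0,"ry":-2,"rz":0}
    - {"x":0.36,"y":0,"z":-0.15,"rx":0,"ry":-2,"rz":0}

```text
t: 17.3
eef_pos: [0.5228, 0.2714, 0.15]
orientation: [-0.027, 0.984, 0.005, 0.173]
ft_force: [-0.0, -0.0, -2.2]
gripper_width: 0.082
gripper_force: 35.0
```

Request:
step_arm:
  motion:
    - {"x":0.36,"y":0,"z":-0.15,"rx":0,"ry":-2,"rz":0}
    - {"x":0,"y":0,"z":0,"rx":0,"ry":0,"rz":0}

```text
t: 17.5
eef_pos: [0.5174, 0.2708, 0.1496]
orientation: [-0.028, 0.981, 0.005, 0.189]
ft_force: [0.5, 0.8, -2.8]
gripper_width: 0.082
gripper_force: 35.0
```

```bash
python3 - <<'E'
from h import *
tf([.4244,-.0036,.266])
s=shot('scene')
for n in ('tin_mid','cassette_1_mid'):
  print([(round(d['p'],2),np.round(d['rect']).tolist()) for d in viewer.outline_of(n,s)])
E
```

```text
t 17.5 pos [0.5174 0.2708 0.1496] ty_angle 93.21 z [ 0.372  0.02  -0.928] f [ 0.5  0.8 -2.8]
shift cm [  5.73 -26.89 -14.8 ]
[(0.81, [335.0, 311.0, 24.0, 36.0])]
[(0.88, [289.0, 303.0, 24.0, 32.0]), (0.33, [373.0, 262.0, 28.0, 10.0])]
```

Request:
step_arm:
  motion:
    - {"x":-0.37,"y":0,"z":-0.93,"rx":0,"ry":0,"rz":0}
    - {"x":-0.37,"y":0,"z":-0.93,"rx":0,"ry":0,"rz":0}
    - {"x":-0.37,"y":0,"z":-0.93,"rx":0,"ry":0,"rz":0}
    - {"x":-0.37,"y":0,"z":-0.93,"rx":0,"ry":0,"rz":0}
    - {"x":0.83,"y":0,"z":-1.95,"rx":0,"ry":0,"rz":0}
    - {"x":0.83,"y":0,"z":-1.95,"rx":0,"ry":0,"rz":0}
    - {"x":0.83,"y":0,"z":-1.95,"rx":0,"ry":0,"rz":0}
    - {"x":0.83,"y":0,"z":-1.95,"rx":0,"ry":0,"rz":0}
    - {"x":0.83,"y":0,"z":-1.95,"rx":0,"ry":0,"rz":0}
    - {"x":0,"y":0,"z":0,"rx":0,"ry":0,"rz":0}

```text
t: 18.65
eef_pos: [0.4445, 0.2679, 0.2685]
orientation: [-0.027, 0.981, 0.006, 0.192]
ft_force: [0.9, 0.2, -2.2]
gripper_width: 0.082
gripper_force: 35.0
```

```bash
python3 - <<'E'
from h import *
tf([.4244,-.0036,.266])
E
```

```text
t 18.65 pos [0.4445 0.2679 0.2685] ty_angle 93.2 z [ 0.377  0.023 -0.926] f [ 0.9  0.2 -2.2]
shift cm [  3.34 -26.99  -1.16]
```

Request:
step_arm:
  motion:
    - {"x":0,"y":-1.5,"z":0,"rx":0,"ry":5.5,"rz":0}
    - {"x":0,"y":-2.8,"z":0,"rx":0,"ry":5.5,"rz":0}
    - {"x":0,"y":-3,"z":0,"rx":0,"ry":5.5,"rz":0}
    - {"x":0,"y":-3,"z":0,"rx":0,"ry":5.5,"rz":0}
    - {"x":0.6,"y":-3,"z":0,"rx":0,"ry":0,"rz":0}
    - {"x":0.6,"y":-3,"z":0,"rx":0,"ry":0,"rz":0}
    - {"x":0.6,"y":-3,"z":0,"rx":0,"ry":0,"rz":0}
    - {"x":0.6,"y":-3,"z":0,"rx":0,"ry":0,"rz":0}
    - {"x":0.6,"y":-3,"z":0,"rx":0,"ry":0,"rz":0}
    - {"x":0.5,"y":-1.7,"z":0,"rx":0,"ry":0,"rz":0}

```text
t: 19.65
eef_pos: [0.4254, -0.0068, 0.2655]
orientation: [-0.027, 1.0, -0.001, 0.0]
ft_force: [0.1, 0.8, -0.8]
gripper_width: 0.081
gripper_force: 35.0
```

Request:
step_arm:
  motion:
    - {"x":0,"y":0,"z":0,"rx":0,"ry":0,"rz":3.1}
    - {"x":0,"y":0,"z":0,"rx":0,"ry":0,"rz":3.1}
    - {"x":0,"y":0,"z":0,"rx":0,"ry":0,"rz":0}
    - {"x":0,"y":0,"z":0,"rx":0,"ry":0,"rz":0}

```text
t: 20.05
eef_pos: [0.4252, -0.0046, 0.2655]
orientation: [0.026, 1.0, -0.0, 0.0]
ft_force: [-0.1, 0.1, -2.1]
gripper_width: 0.084
gripper_force: 35.0
```

```bash
python3 - <<'E'
from h import *
tf([.4243,-.0044,.1415])
w=shot('wrist','w10')
# predicted pixel of slab front corners for TCP-based model and gray profile
o=sensors.get_obs(); c=o['eef_pos']
g=cv2.cvtColor(w['frame'],cv2.COLOR_RGB2GRAY)
f=c+np.array([-.0415,.002,-.0265]); print('slab top-front pred',np.round(proj(w,f)))
r=155; print(g[r,295:340].tolist()); print([int(x) for x in g[120:160,317]])
E
```

```text
t 20.05 pos [ 0.4252 -0.0046  0.2655] ty_angle 87.03 z [ 0. -0. -1.] f [-0.1  0.1 -2.1]
shift cm [ 0.1   0.02 12.4 ]
slab top-front pred [315. 151.]
[139, 180, 182, 178, 175, 193, 191, 110, 101, 108, 108, 109, 107, 108, 107, 108, 107, 109, 108, 107, 109, 107, 107, 108, 106, 107, 107, 107, 106, 107, 105, 107, 108, 107, 100, 88, 108, 154, 176, 179, 177, 178, 178, 177, 178]
[195, 180, 176, 179, 176, 173, 175, 177, 176, 177, 179, 168, 87, 73, 77, 117, 162, 161, 159, 158, 158, 157, 158, 158, 171, 177, 90, 76, 79, 79, 80, 80, 93, 102, 105, 107, 108, 108, 109, 106]
```

Request:
step_arm:
  motion:
    - {"x":0.1,"y":0.08,"z":1,"rx":0,"ry":0,"rz":0}
    - {"x":0,"y":0,"z":2,"rx":0,"ry":0,"rz":0}
    - {"x":0,"y":0,"z":2,"rx":0,"ry":0,"rz":0}
    - {"x":0,"y":0,"z":1.5,"rx":0,"ry":0,"rz":0}
    - {"x":0,"y":0,"z":0.7,"rx":0,"ry":0,"rz":0}
    - {"x":0,"y":0,"z":0.7,"rx":0,"ry":0,"rz":0}
    - {"x":0,"y":0,"z":0.7,"rx":0,"ry":0,"rz":0}
    - {"x":0,"y":0,"z":0.7,"rx":0,"ry":0,"rz":0}
    - {"x":0,"y":0,"z":0.7,"rx":0,"ry":0,"rz":0}
    - {"x":0,"y":0,"z":0.5,"rx":0,"ry":0,"rz":0}

```text
t: 21.1
eef_pos: [0.4238, -0.0034, 0.1602]
orientation: [0.027, 1.0, -0.0, -0.0]
ft_force: [0.2, -0.9, -1.0]
gripper_width: 0.082
gripper_force: 35.0
```

Request:
step_arm:
  motion:
    - {"x":0,"y":0,"z":0.5,"rx":0,"ry":0,"rz":0}
    - {"x":0,"y":0,"z":0.5,"rx":0,"ry":0,"rz":0}
    - {"x":0,"y":0,"z":0.4,"rx":0,"ry":0,"rz":0}
    - {"x":0,"y":0,"z":0.3,"rx":0,"ry":0,"rz":0}
    - {"x":0,"y":0,"z":0.2,"rx":0,"ry":0,"rz":0}
    - {"x":0,"y":0,"z":0.15,"rx":0,"ry":0,"rz":0}
    - {"x":0,"y":0,"z":0,"rx":0,"ry":0,"rz":0}

```text
t: 21.8
eef_pos: [0.4252, -0.0038, 0.1423]
orientation: [0.026, 1.0, -0.0, 0.001]
ft_force: [-5.9, 0.6, 21.1]
gripper_width: 0.083
gripper_force: 35.0
```

Request:
step_arm:
  motion:
    - {"x":0,"y":0,"z":-0.3,"rx":0,"ry":0,"rz":0}
    - {"x":0,"y":0,"z":0,"rx":0,"ry":0,"rz":0}
    - {"x":0,"y":0,"z":0,"rx":0,"ry":0,"rz":0}
    - {"x":0,"y":0,"z":0,"rx":0,"ry":0,"rz":0}
    - {"x":0,"y":0,"z":-1,"rx":0,"ry":0,"rz":0}
    - {"x":0,"y":0,"z":-2,"rx":0,"ry":0,"rz":0}
    - {"x":0,"y":0,"z":-3,"rx":0,"ry":0,"rz":0}
    - {"x":0,"y":0,"z":-3,"rx":0,"ry":0,"rz":-3.1}
    - {"x":0,"y":0,"z":0,"rx":0,"ry":0,"rz":-3.1}
    - {"x":0,"y":0,"z":0,"rx":0,"ry":0,"rz":0}
  fingers: -0.4

```text
t: 22.8
eef_pos: [0.4245, -0.0035, 0.2346]
orientation: [-0.028, 1.0, -0.0, 0.001]
ft_force: [-0.9, 0.2, -0.0]
gripper_width: 0.303
gripper_force: 0.0
```

```bash
python3 - <<'E'
from h import *
tf([.5583,.3195,.23])
s=shot('scene')
for n in ('tin_mid','cassette_1_mid'):
  print([(round(d['p'],2),np.round(d['rect']).tolist()) for d in viewer.outline_of(n,s)])
E
```

```text
t 22.8 pos [ 0.4245 -0.0035  0.2346] ty_angle 93.18 z [ 0.002 -0.001 -1.   ] f [-0.9  0.2 -0. ]
shift cm [-15.15  31.51   0.47]
[(0.83, [334.0, 311.0, 28.0, 30.0]), (0.42, [296.0, 283.0, 71.0, 102.0])]
[(0.76, [289.0, 300.0, 23.0, 34.0]), (0.19, [312.0, 257.0, 24.0, 30.0])]
```

Request:
step_arm:
  motion:
    - {"x":-0.5,"y":1.6,"z":-0.3,"rx":0,"ry":0,"rz":0}
    - {"x":-1.7,"y":3.6,"z":0,"rx":0,"ry":0,"rz":0}
    - {"x":-1.7,"y":3.6,"z":0,"rx":0,"ry":0,"rz":0}
    - {"x":-1.7,"y":3.6,"z":0,"rx":0,"ry":0,"rz":0}
    - {"x":-1.7,"y":3.6,"z":0,"rx":0,"ry":0,"rz":0}
    - {"x":-1.7,"y":3.6,"z":0,"rx":0,"ry":0,"rz":0}
    - {"x":-1.7,"y":3.6,"z":0,"rx":0,"ry":0,"rz":0}
    - {"x":-1.7,"y":3.6,"z":0,"rx":0,"ry":0,"rz":0}
    - {"x":-1.7,"y":3.2,"z":0,"rx":0,"ry":0,"rz":0}
    - {"x":-1.1,"y":1.5,"z":0.8,"rx":0,"ry":0,"rz":0}

```text
t: 23.95
eef_pos: [0.5591, 0.3226, 0.2277]
orientation: [-0.028, 1.0, 0.0, 0.0]
ft_force: [-0.2, -1.1, 0.5]
gripper_width: 0.3
gripper_force: 0.0
```

Request:
step_arm:
  motion:
    - {"x":0,"y":0,"z":0,"rx":0,"ry":0,"rz":0}
    - {"x":0,"y":0,"z":0,"rx":0,"ry":0,"rz":0}

```text
t: 24.15
eef_pos: [0.5572, 0.319, 0.2268]
orientation: [-0.028, 1.0, -0.001, -0.001]
ft_force: [0.5, -0.6, -0.5]
gripper_width: 0.295
gripper_force: 0.0
```

```bash
python3 - <<'E'
from h import *
tf([.5583,.3195,.138])
p=shot('wrist','w11')
print(np.round(proj(p,[.5583,.3195,.161])),np.round(proj(p,[.518,.3172,.116])))
g=cv2.cvtColor(p['frame'],cv2.COLOR_RGB2GRAY)
for r in (160,200): print(r,g[r,290:345].tolist())
E
```

```text
t 24.15 pos [0.5572 0.319  0.2268] ty_angle 93.16 z [-0.003 -0.002 -1.   ] f [ 0.5 -0.6 -0.5]
shift cm [-0.14  0.06  8.88]
[316. 202.] [316. 137.]
160 [156, 106, 101, 105, 105, 103, 105, 104, 104, 104, 105, 104, 96, 81, 65, 60, 105, 144, 161, 170, 171, 171, 171, 172, 174, 174, 174, 175, 175, 175, 177, 178, 179, 179, 181, 179, 166, 130, 74, 94, 137, 164, 176, 175, 174, 174, 175, 177, 177, 176, 176, 177, 178, 178, 179]
200 [173, 174, 173, 174, 174, 175, 176, 176, 177, 177, 178, 179, 175, 153, 111, 60, 107, 155, 171, 164, 125, 109, 142, 159, 169, 172, 177, 181, 186, 186, 167, 137, 151, 184, 187, 178, 146, 96, 80, 117, 158, 175, 177, 177, 176, 177, 178, 178, 178, 178, 179, 180, 180, 180, 181]
```

Tab C lies at columns 311-321, centre 316, as predicted.

Request:
step_arm:
  motion:
    - {"x":-0.1,"y":0.05,"z":1,"rx":0,"ry":0,"rz":0}
    - {"x":0,"y":0,"z":2,"rx":0,"ry":0,"rz":0}
    - {"x":0,"y":0,"z":2,"rx":0,"ry":0,"rz":0}
    - {"x":0,"y":0,"z":2,"rx":0,"ry":0,"rz":0}
    - {"x":0,"y":0,"z":1.2,"rx":0,"ry":0,"rz":0}
    - {"x":0,"y":0,"z":0.5,"rx":0,"ry":0,"rz":0}
    - {"x":0,"y":0,"z":0,"rx":0,"ry":0,"rz":0}

```text
t: 24.9
eef_pos: [0.5588, 0.3195, 0.1407]
orientation: [-0.027, 1.0, -0.0, -0.0]
ft_force: [0.6, -0.6, 0.1]
gripper_width: 0.303
gripper_force: 0.0
```

Request:
step_arm:
  motion:
    - {"x":0,"y":0,"z":0,"rx":0,"ry":0,"rz":0}
    - {"x":0,"y":0,"z":0,"rx":0,"ry":0,"rz":0}
    - {"x":0,"y":0,"z":0,"rx":0,"ry":0,"rz":0}
    - {"x":0,"y":0,"z":0,"rx":0,"ry":0,"rz":0}
    - {"x":0,"y":0,"z":0,"rx":0,"ry":0,"rz":0}
  fingers: -1
  force: 35

```text
t: 25.4
eef_pos: [0.5598, 0.3203, 0.1421]
orientation: [-0.028, 1.0, 0.0, 0.001]
ft_force: [0.3, -1.3, 5.5]
gripper_width: 0.08
gripper_force: 35.0
```

Request:
step_arm:
  motion:
    - {"x":0.36,"y":0,"z":-0.15,"rx":0,"ry":-2,"rz":0}
    - {"x":0.36,"y":0,"z":-0.15,"rx":0,"ry":-2,"rz":0}
    - {"x":0.36,"y":0,"z":-0.15,"rx":0,"ry":-2,"rz":0}
    - {"x":0.36,"y":0,"z":-0.15,"rx":0,"ry":-2,"rz":0}
    - {"x":0.36,"y":0,"z":-0.15,"rx":0,"ry":-2,"rz":0}
    - {"x":0.36,"y":0,"z":-0.15,"rx":0,"ry":-2,"rz":0}
    - {"x":0.36,"y":0,"z":-0.15,"rx":0,"ry":-2,"rz":0}
    - {"x":0.36,"y":0,"z":-0.15,"rx":0,"ry":-2,"rz":0}
    - {"x":0.36,"y":0,"z":-0.15,"rx":0,"ry":-2,"rz":0}
    - {"x":0.36,"y":0,"z":-0.15,"rx":0,"ry":-2,"rz":0}

```text
t: 26.4
eef_pos: [0.5206, 0.3177, 0.1497]
orientation: [-0.027, 0.984, 0.005, 0.174]
ft_force: [0.6, 0.7, -2.0]
gripper_width: 0.08
gripper_force: 35.0
```

Request:
step_arm:
  motion:
    - {"x":0.36,"y":0,"z":-0.15,"rx":0,"ry":-2,"rz":0}
    - {"x":0,"y":0,"z":0,"rx":0,"ry":0,"rz":0}

```text
t: 26.6
eef_pos: [0.5153, 0.3171, 0.1493]
orientation: [-0.028, 0.981, 0.005, 0.19]
ft_force: [0.7, 0.2, -2.2]
gripper_width: 0.083
gripper_force: 35.0
```

```bash
python3 - <<'E'
from h import *
tf([.4270,.0420,.266])
s=shot('scene')
print([(round(d['p'],2),np.round(d['rect']).tolist()) for d in viewer.outline_of('tin_mid',s)])
E
```

```text
t 26.6 pos [0.5153 0.3171 0.1493] ty_angle 93.21 z [ 0.372  0.019 -0.928] f [ 0.7  0.2 -2.2]
shift cm [  5.28 -26.99 -14.65]
[]
```

Request:
step_arm:
  motion:
    - {"x":-0.37,"y":0,"z":-0.93,"rx":0,"ry":0,"rz":0}
    - {"x":-0.37,"y":0,"z":-0.93,"rx":0,"ry":0,"rz":0}
    - {"x":-0.37,"y":0,"z":-0.93,"rx":0,"ry":0,"rz":0}
    - {"x":-0.37,"y":0,"z":-0.93,"rx":0,"ry":0,"rz":0}
    - {"x":0.83,"y":0,"z":-1.95,"rx":0,"ry":0,"rz":0}
    - {"x":0.83,"y":0,"z":-1.95,"rx":0,"ry":0,"rz":0}
    - {"x":0.83,"y":0,"z":-1.95,"rx":0,"ry":0,"rz":0}
    - {"x":0.83,"y":0,"z":-1.95,"rx":0,"ry":0,"rz":0}
    - {"x":0.83,"y":0,"z":-1.95,"rx":0,"ry":0,"rz":0}
    - {"x":0,"y":0,"z":0,"rx":0,"ry":0,"rz":0}

```text
t: 27.7
eef_pos: [0.4423, 0.3143, 0.2682]
orientation: [-0.027, 0.981, 0.007, 0.192]
ft_force: [0.4, 0.2, -2.4]
gripper_width: 0.078
gripper_force: 35.0
```

```bash
python3 - <<'E'
from h import *
tf([.4268,.0422,.266])
E
```

```text
t 27.7 pos [0.4423 0.3143 0.2682] ty_angle 93.21 z [ 0.377  0.023 -0.926] f [ 0.4  0.2 -2.4]
shift cm [  2.9  -27.09  -1.01]
```

Request:
step_arm:
  motion:
    - {"x":0,"y":-1.5,"z":0,"rx":0,"ry":5.5,"rz":0}
    - {"x":0,"y":-2.8,"z":0,"rx":0,"ry":5.5,"rz":0}
    - {"x":0,"y":-3,"z":0,"rx":0,"ry":5.5,"rz":0}
    - {"x":0,"y":-3,"z":0,"rx":0,"ry":5.5,"rz":0}
    - {"x":0.6,"y":-3,"z":0,"rx":0,"ry":0,"rz":0}
    - {"x":0.6,"y":-3,"z":0,"rx":0,"ry":0,"rz":0}
    - {"x":0.6,"y":-3,"z":0,"rx":0,"ry":0,"rz":0}
    - {"x":0.6,"y":-3,"z":0,"rx":0,"ry":0,"rz":0}
    - {"x":0.6,"y":-3,"z":0,"rx":0,"ry":0,"rz":0}
    - {"x":0.1,"y":-1.7,"z":0,"rx":0,"ry":0,"rz":0}

```text
t: 28.7
eef_pos: [0.4266, 0.0399, 0.2652]
orientation: [-0.027, 1.0, -0.001, 0.0]
ft_force: [0.4, -0.1, -2.3]
gripper_width: 0.081
gripper_force: 35.0
```

Request:
step_arm:
  motion:
    - {"x":0,"y":0,"z":0,"rx":0,"ry":0,"rz":3.1}
    - {"x":0,"y":0,"z":0,"rx":0,"ry":0,"rz":3.1}
    - {"x":0,"y":0,"z":0,"rx":0,"ry":0,"rz":0}
    - {"x":0,"y":0,"z":0,"rx":0,"ry":0,"rz":0}

```text
t: 29.1
eef_pos: [0.4269, 0.042, 0.2652]
orientation: [0.026, 1.0, -0.0, 0.0]
ft_force: [0.2, -0.0, -2.1]
gripper_width: 0.078
gripper_force: 35.0
```

```bash
python3 - <<'E'
from h import *
tf([.4268,.0422,.1415])
w=shot('wrist','w12')
g=cv2.cvtColor(w['frame'],cv2.COLOR_RGB2GRAY)
r=155; print(g[r,295:340].tolist()); print([int(x) for x in g[120:160,317]])
E
```

```text
t 29.1 pos [0.4269 0.042  0.2652] ty_angle 87.03 z [ 0. -0. -1.] f [ 0.2 -0.  -2.1]
shift cm [ 0.02  0.02 12.37]
[182, 181, 182, 180, 195, 216, 200, 114, 104, 109, 111, 110, 111, 110, 109, 111, 111, 110, 109, 110, 109, 109, 110, 109, 110, 110, 110, 109, 109, 108, 109, 109, 109, 108, 102, 85, 125, 227, 255, 255, 241, 146, 123, 129, 130]
[202, 196, 183, 183, 183, 177, 178, 179, 181, 182, 184, 170, 90, 74, 79, 120, 165, 165, 162, 162, 162, 161, 161, 162, 175, 181, 92, 76, 83, 82, 83, 84, 95, 103, 108, 110, 111, 111, 111, 111]
```

Same pose in the hand as B, so I'll lower it.

Request:
step_arm:
  motion:
    - {"x":0,"y":0,"z":1,"rx":0,"ry":0,"rz":0}
    - {"x":0,"y":0,"z":2,"rx":0,"ry":0,"rz":0}
    - {"x":0,"y":0,"z":2,"rx":0,"ry":0,"rz":0}
    - {"x":0,"y":0,"z":1.5,"rx":0,"ry":0,"rz":0}
    - {"x":0,"y":0,"z":0.7,"rx":0,"ry":0,"rz":0}
    - {"x":0,"y":0,"z":0.7,"rx":0,"ry":0,"rz":0}
    - {"x":0,"y":0,"z":0.7,"rx":0,"ry":0,"rz":0}
    - {"x":0,"y":0,"z":0.7,"rx":0,"ry":0,"rz":0}
    - {"x":0,"y":0,"z":0.7,"rx":0,"ry":0,"rz":0}
    - {"x":0,"y":0,"z":0.5,"rx":0,"ry":0,"rz":0}

```text
t: 30.15
eef_pos: [0.4265, 0.0423, 0.1599]
orientation: [0.027, 1.0, -0.0, 0.0]
ft_force: [0.0, -0.5, -1.9]
gripper_width: 0.082
gripper_force: 35.0
```

Request:
step_arm:
  motion:
    - {"x":0,"y":0,"z":0.5,"rx":0,"ry":0,"rz":0}
    - {"x":0,"y":0,"z":0.5,"rx":0,"ry":0,"rz":0}
    - {"x":0,"y":0,"z":0.4,"rx":0,"ry":0,"rz":0}
    - {"x":0,"y":0,"z":0.3,"rx":0,"ry":0,"rz":0}
    - {"x":0,"y":0,"z":0.2,"rx":0,"ry":0,"rz":0}
    - {"x":0,"y":0,"z":0.15,"rx":0,"ry":0,"rz":0}
    - {"x":0,"y":0,"z":0,"rx":0,"ry":0,"rz":0}

```text
t: 30.85
eef_pos: [0.4279, 0.0422, 0.1421]
orientation: [0.026, 1.0, -0.0, 0.002]
ft_force: [-5.0, 0.5, 20.4]
gripper_width: 0.079
gripper_force: 35.1
```

Request:
step_arm:
  motion:
    - {"x":0,"y":0,"z":-0.3,"rx":0,"ry":0,"rz":0}
    - {"x":0,"y":0,"z":0,"rx":0,"ry":0,"rz":0}
    - {"x":0,"y":0,"z":0,"rx":0,"ry":0,"rz":0}
    - {"x":0,"y":0,"z":0,"rx":0,"ry":0,"rz":0}
    - {"x":0,"y":0,"z":-1,"rx":0,"ry":0,"rz":0}
    - {"x":0,"y":0,"z":-2,"rx":0,"ry":0,"rz":0}
    - {"x":0,"y":0,"z":-3,"rx":0,"ry":0,"rz":0}
    - {"x":0,"y":0,"z":-4,"rx":0,"ry":0,"rz":0}
    - {"x":0,"y":0,"z":-4,"rx":0,"ry":0,"rz":0}
    - {"x":0,"y":0,"z":-3,"rx":0,"ry":0,"rz":0}
  fingers: -0.4

```text
t: 31.85
eef_pos: [0.4269, 0.0423, 0.316]
orientation: [0.027, 1.0, -0.0, 0.001]
ft_force: [0.4, 0.4, -0.7]
gripper_width: 0.303
gripper_force: 0.0
```

Request:
step_arm:
  motion:
    - {"x":-1,"y":2,"z":-2,"rx":0,"ry":0,"rz":-3.1}
    - {"x":-1,"y":3.5,"z":0,"rx":0,"ry":0,"rz":-3.1}
    - {"x":-1,"y":3.5,"z":0,"rx":0,"ry":0,"rz":0}
    - {"x":-1,"y":3.5,"z":0,"rx":0,"ry":0,"rz":0}
    - {"x":-1,"y":3.5,"z":0,"rx":0,"ry":0,"rz":0}
    - {"x":-1,"y":3.5,"z":0,"rx":0,"ry":0,"rz":0}
    - {"x":0,"y":2,"z":0,"rx":0,"ry":0,"rz":0}
    - {"x":0,"y":0,"z":0,"rx":0,"ry":0,"rz":0}
    - {"x":0,"y":0,"z":0,"rx":0,"ry":0,"rz":0}
  fingers: 1

```text
t: 32.75
eef_pos: [0.4783, 0.2585, 0.333]
orientation: [-0.028, 1.0, -0.0, -0.0]
ft_force: [-0.3, 0.1, 0.3]
gripper_width: 1.0
gripper_force: 0.0
```

```bash
python3 - <<'E'
from h import *
p=shot('wrist','w13')
for d in viewer.outline_of('tin_mid',p):
    m=d['pixels'].astype(np.uint8); print(round(d['p'],2),np.round(d['rect'],1))
    u,v,w,h=d['rect']; print(np.round(unproj(p,u,v,.072),4), np.round(unproj(p,u,v,.036),4))
tf([.431,.268,.2])
s=shot('scene')
a=np.hstack([p['frame'][:,60:480],cv2.resize(s['frame'][140:390,240:440],(320,400))]); cv2.imwrite('pics/v13.png',a[:,:,::-1])
E
```

```text
0.93 [326.2 118.   55.5  59.2]
[0.4339 0.268  0.072 ] [0.4364 0.269  0.036 ]
t 32.85 pos [0.4785 0.2577 0.3331] ty_angle 93.12 z [-0.    -0.001 -1.   ] f [-0.5 -0.6 -0.9]
shift cm [ 4.68  1.29 13.31]
```

View pics/v13.png

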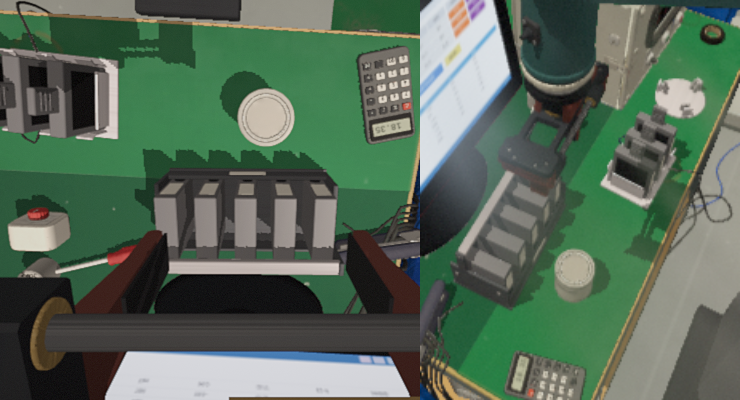

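Five files stand in the rack and three cassettes stand tab up in the stand. The tin is at wrist px (326,116), unmoved. Now I'll grasp the tin.

Request:
step_arm:
  motion:
    - {"x":1.5,"y":0.4,"z":1,"rx":0,"ry":0,"rz":0}
    - {"x":1.5,"y":0.5,"z":3,"rx":0,"ry":0,"rz":0}
    - {"x":1.55,"y":0.45,"z":4,"rx":0,"ry":0,"rz":0}
    - {"x":0,"y":0,"z":4,"rx":0,"ry":0,"rz":0}
    - {"x":0,"y":0,"z":4,"rx":0,"ry":0,"rz":0}
    - {"x":0,"y":0,"z":3,"rx":0,"ry":0,"rz":0}
    - {"x":0,"y":0,"z":1,"rx":0,"ry":0,"rz":0}
    - {"x":0,"y":0,"z":0,"rx":0,"ry":0,"rz":0}

```text
t: 33.7
eef_pos: [0.4318, 0.2686, 0.1321]
orientation: [-0.027, 1.0, -0.001, -0.001]
ft_force: [0.0, -0.1, -1.0]
gripper_width: 1.0
gripper_force: 0.0
```

```bash
python3 - <<'E'
from h import *
p=shot('wrist','w14')
for d in viewer.outline_of('tin_mid',p):
    print(round(d['p'],2),np.round(d['rect'],1)); u,v,w,h=d['rect']; print(np.round(unproj(p,u,v,.072),4))
g=p['frame'].astype(int); print(proj(p,[.4325,.2685,.072]))
tf([.4325,.2685,.056])
E
```

```text
0.77 [314.9 195.8  96.9 106.5]
[0.4265 0.2679 0.072 ]
[315.25097013 204.04280728]
t 33.8 pos [0.4336 0.2698 0.1342] ty_angle 93.12 z [ 0.002  0.001 -1.   ] f [0.3 0.1 0.2]
shift cm [ 0.13 -0.13  7.82]
```

Request:
step_arm:
  motion:
    - {"x":0.05,"y":-0.05,"z":2,"rx":0,"ry":0,"rz":0}
    - {"x":0,"y":0,"z":2,"rx":0,"ry":0,"rz":0}
    - {"x":0,"y":0,"z":2,"rx":0,"ry":0,"rz":0}
    - {"x":0,"y":0,"z":1.2,"rx":0,"ry":0,"rz":0}
    - {"x":0,"y":0,"z":0.3,"rx":0,"ry":0,"rz":0}
    - {"x":0,"y":0,"z":0,"rx":0,"ry":0,"rz":0}

```text
t: 34.4
eef_pos: [0.4326, 0.2694, 0.0585]
orientation: [-0.028, 1.0, 0.0, 0.0]
ft_force: [-0.1, -0.6, 0.2]
gripper_width: 1.0
gripper_force: 0.0
```

Request:
step_arm:
  motion:
    - {"x":0,"y":0,"z":0,"rx":0,"ry":0,"rz":0}
    - {"x":0,"y":0,"z":0,"rx":0,"ry":0,"rz":0}
    - {"x":0,"y":0,"z":0,"rx":0,"ry":0,"rz":0}
    - {"x":0,"y":0,"z":0,"rx":0,"ry":0,"rz":0}
    - {"x":0,"y":0,"z":0,"rx":0,"ry":0,"rz":0}
  fingers: -1
  force: 50

```text
t: 34.9
eef_pos: [0.432, 0.2692, 0.058]
orientation: [-0.028, 1.0, 0.0, 0.0]
ft_force: [0.4, -0.5, 0.7]
gripper_width: 0.584
gripper_force: 0.0
```

Request:
step_arm:
  motion:
    - {"x":0,"y":0,"z":-1,"rx":0,"ry":0,"rz":0}
    - {"x":0,"y":0,"z":-3,"rx":0,"ry":0,"rz":0}
    - {"x":0,"y":0,"z":-4,"rx":0,"ry":0,"rz":0}
    - {"x":0,"y":0,"z":-4,"rx":0,"ry":0,"rz":0}
    - {"x":0,"y":0,"z":-4,"rx":0,"ry":0,"rz":0}
    - {"x":0,"y":0,"z":-4,"rx":0,"ry":0,"rz":0}
    - {"x":0,"y":0,"z":-2,"rx":0,"ry":0,"rz":0}
    - {"x":0,"y":0,"z":0,"rx":0,"ry":0,"rz":0}

```text
t: 35.7
eef_pos: [0.4339, 0.2701, 0.2819]
orientation: [-0.028, 1.0, 0.001, 0.003]
ft_force: [0.6, -0.6, -0.1]
gripper_width: 0.007
gripper_force: 0.0
```

```bash
python3 - <<'E'
from h import *
tf([.417,-.2236,.25])
p=shot('wrist')
for d in viewer.outline_of('tin_mid',p): print(round(d['p'],2),np.round(d['rect'],1))
z=sensors.get_obs()['eef_pos'][2]+.016
print(proj(p,list(sensors.get_obs()['eef_pos'][:2])+[z]))
E
```

```text
t 35.7 pos [0.4339 0.2701 0.2819] ty_angle 93.16 z [ 0.007  0.003 -1.   ] f [ 0.6 -0.6 -0.1]
shift cm [  4.43 -49.21   3.04]
0.92 [314.6 158.8  57.   63.4]
0.58 [ 52.4 139.7 102.4  83. ]
[313.05055541 241.63052148]
```

```bash
python3 - <<'E'
from h import *
p=shot('wrist','w15')
for d in viewer.outline_of('tin_mid',p)[:1]:
    u,v,w,h=d['rect']; print(d['rect'],np.round(unproj(p,u,v+h/2-w*.48,.072),4))
    T=p['pose'];print(np.round(T[:3,3],3))
a=p['frame'][:,:,::-1]; cv2.imwrite('pics/w15c.png',a[60:330,180:460])
s=shot('scene')
print([(round(d['p'],2),np.round(d['rect']).tolist()) for d in viewer.outline_of('tin_mid',s)])
tf([.434,.269,.2])
E
```

```text
[315.0, 160.4, 57.7, 71.2] [0.4381 0.2684 0.072 ]
[0.357 0.266 0.457]
[(0.85, [335.0, 310.0, 27.0, 34.0])]
t 36.0 pos [0.4309 0.2687 0.2762] ty_angle 93.16 z [-0.003 -0.001 -1.   ] f [0.5 0.2 0. ]
shift cm [-0.33  0.02  7.62]
```

```bash
python3 - <<'E'
from h import *
a=cv2.imread('pics/w14.png')[100:350,190:450]; b=cv2.imread('pics/w15.png')[60:310,190:450]
s=shot('scene')['frame'][:,:,::-1]; c=cv2.resize(s[260:360,250:400],None,fx=2.5,fy=2.5,interpolation=2)[:,:280]
d=cv2.resize(shot('wrist')['frame'][:,:,::-1],(480,300))
top=np.hstack([a,b,c]); bot=np.zeros((300,800,3),np.uint8); bot[:,:480]=d
cv2.imwrite('pics/comp.png',np.vstack([top,bot]))
E
```

View pics/comp.png

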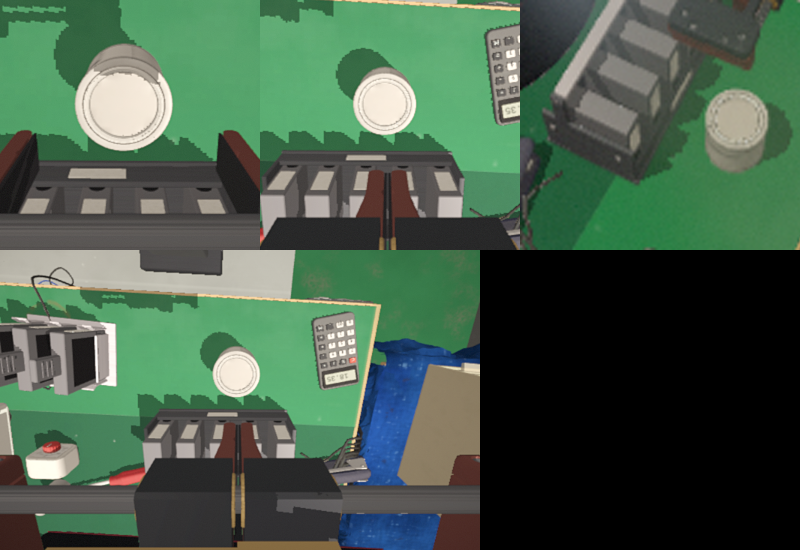

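The composite shows the tin still standing upright, at w14 px (314,205) before the grasp and w15 px (314,161) after it. The jaws closed without it, so I'll compare its positions before and after.

```bash
python3 - <<'E'
from h import *
p=shot('wrist')
print('now',np.round(unproj(p,314,161,.072),4),'diam',np.round(unproj(p,283.5,161,.072)-unproj(p,346,161,.072),4))
w,h=97,0
o=sensors.get_obs(); print(o['eef_pos'],o['gripper_width'],ctrl.tcp_to_tips)
# rebuild w14 pose: same tool-camera transform
T=np.eye(4);T[:3,:3]=R.from_quat(o['orientation']).as_matrix();T[:3,3]=o['eef_pos']
C=np.linalg.inv(T)@p['pose']; print(np.round(C,3).tolist())
T2=T.copy();T2[:3,:3]=R.from_quat([-.028,.9996,0,0.001]).as_matrix();T2[:3,3]=[.4336,.2698,.1342]
q=dict(p);q['pose']=T2@C
for z in (.072,): print('w14',np.round(unproj(q,314,205,z),4),'diam',np.round(unproj(q,266,205,z)-unproj(q,362,205,z),4))
print('tip px',proj(p,(T@[0,.02,.017,1])[:3]))
E
```

```text
now [0.4289 0.2664 0.072 ] diam [ 0.0038 -0.0674  0.    ]
[0.43147029 0.26895063 0.27683458] 0.007162746278825274 0.017
[[0.001, 0.961, 0.275, 0.075], [1.0, -0.001, -0.001, 0.001], [-0.0, 0.275, -0.961, -0.179], [0.0, 0.0, 0.0, 1.0]]
w14 [0.4358 0.2688 0.072 ] diam [ 0.0038 -0.0673  0.    ]
tip px [349.72142048 225.49775336]
```

Request:
step_arm:
  motion:
    - {"x":0,"y":0,"z":0,"rx":0,"ry":0,"rz":0}
    - {"x":0,"y":0,"z":0,"rx":0,"ry":0,"rz":0}
    - {"x":0,"y":0,"z":1,"rx":0,"ry":0,"rz":0}
    - {"x":0,"y":0,"z":3,"rx":0,"ry":0,"rz":0}
    - {"x":0,"y":0,"z":3,"rx":0,"ry":0,"rz":0}
    - {"x":0,"y":0,"z":3,"rx":0,"ry":0,"rz":0}
    - {"x":0,"y":0,"z":3,"rx":0,"ry":0,"rz":0}
    - {"x":0,"y":0,"z":2,"rx":0,"ry":0,"rz":0}
    - {"x":0,"y":0,"z":0,"rx":0,"ry":0,"rz":0}
    - {"x":0,"y":0,"z":0,"rx":0,"ry":0,"rz":0}
  fingers: 1

```text
t: 37.15
eef_pos: [0.4317, 0.2691, 0.1277]
orientation: [-0.028, 1.0, -0.0, -0.0]
ft_force: [0.5, 0.1, 0.1]
gripper_width: 0.877
gripper_force: 0.0
```

```bash
python3 - <<'E'
from h import *
tf([.4325,.268,.054])
p=shot('wrist','w16')
d=viewer.outline_of('tin_mid',p)[0]; print(d['rect'],np.round(unproj(p,d['rect'][0],d['rect'][1]+d['rect'][3]/2-d['rect'][2]*.48,.072),4))
# bright tin top: fit circle
g=cv2.cvtColor(p['frame'],cv2.COLOR_RGB2GRAY); 
for r in (180,195,205,215,225): 
    x=np.where(g[r,220:420]>170)[0]; print(r,x.min()+220 if len(x) else None,x.max()+220 if len(x) else None)
print('pred',proj(p,[.4325,.268,.072]))
E
```

```text
t 37.15 pos [0.4317 0.2691 0.1277] ty_angle 93.16 z [-0.001 -0.    -1.   ] f [0.5 0.1 0.1]
shift cm [-0.08 -0.11  7.37]
[314.8, 198.4, 99.1, 106.7] [0.4313 0.2686 0.072 ]
180 271 354
195 265 360
205 263 362
215 264 361
225 268 357
pred [313.78047537 205.78662586]
```

Request:
step_arm:
  motion:
    - {"x":0,"y":0,"z":2,"rx":0,"ry":0,"rz":0}
    - {"x":0,"y":0,"z":2,"rx":0,"ry":0,"rz":0}
    - {"x":0,"y":0,"z":2,"rx":0,"ry":0,"rz":0}
    - {"x":0,"y":0,"z":1,"rx":0,"ry":0,"rz":0}
    - {"x":0,"y":0,"z":0.4,"rx":0,"ry":0,"rz":0}
    - {"x":0,"y":0,"z":0,"rx":0,"ry":0,"rz":0}

```text
t: 37.85
eef_pos: [0.4324, 0.2694, 0.0542]
orientation: [-0.028, 1.0, 0.0, 0.0]
ft_force: [0.7, -0.2, 0.1]
gripper_width: 0.997
gripper_force: 0.0
```

Request:
step_arm:
  motion:
    - {"x":0,"y":0,"z":0,"rx":0,"ry":0,"rz":0}
    - {"x":0,"y":0,"z":0,"rx":0,"ry":0,"rz":0}
    - {"x":0,"y":0,"z":0,"rx":0,"ry":0,"rz":0}
  fingers: 0.4
  force: 20

```text
t: 38.15
eef_pos: [0.4325, 0.2691, 0.0545]
orientation: [-0.028, 1.0, -0.0, 0.001]
ft_force: [0.7, -2.6, 3.0]
gripper_width: 0.769
gripper_force: 1.2
```

Request:
step_arm:
  motion:
    - {"x":0,"y":0,"z":0,"rx":0,"ry":0,"rz":0}
    - {"x":0,"y":0,"z":0,"rx":0,"ry":0,"rz":0}

```text
t: 38.35
eef_pos: [0.4335, 0.269, 0.0553]
orientation: [-0.028, 1.0, -0.0, 0.002]
ft_force: [0.4, -4.7, 11.3]
gripper_width: 0.703
gripper_force: 8.8
```

```bash
python3 - <<'E'
from h import *
tf([.4325,.268,.054])
p=shot('wrist','w17'); o=sensors.get_obs(); print(o['gripper_width'],o['gripper_force'])
d=viewer.outline_of('tin_mid',p)[0]; print(d['p'],d['rect'])
print('pred top centre',proj(p,[.4325,.268,.072]), 'front base',proj(p,[.3985,.268,0]))
g=cv2.cvtColor(p['frame'],cv2.COLOR_RGB2GRAY)
for r in (200,220,240): print(r,g[r,200:440:4].tolist())
E
```

```text
t 38.35 pos [0.4335 0.269  0.0553] ty_angle 93.19 z [ 0.003 -0.    -1.   ] f [ 0.4 -4.7 11.3]
shift cm [ 0.11 -0.09  0.13]
0.7071932809095464 8.979648927343078
0.7 [321.6, 235.5, 134.8, 155.2]
pred top centre [312.83432209 247.6162699 ] front base [316.843508   153.74108378]
200 [132, 130, 131, 131, 132, 132, 132, 132, 134, 104, 83, 82, 83, 83, 83, 81, 152, 135, 163, 161, 100, 189, 232, 233, 234, 239, 145, 141, 131, 138, 144, 146, 140, 135, 123, 139, 149, 149, 150, 149, 150, 130, 119, 130, 129, 129, 131, 129, 129, 130, 131, 131, 131, 130, 132, 132, 133, 132, 132, 133]
220 [130, 130, 130, 130, 130, 129, 131, 131, 130, 131, 129, 130, 131, 131, 130, 145, 157, 153, 149, 137, 178, 142, 128, 155, 153, 153, 151, 149, 149, 150, 151, 151, 151, 151, 151, 150, 151, 151, 151, 145, 166, 166, 144, 151, 151, 149, 130, 130, 129, 129, 131, 130, 132, 130, 131, 131, 130, 130, 130, 129]
240 [128, 129, 129, 129, 129, 130, 130, 121, 59, 58, 58, 59, 32, 23, 153, 149, 135, 176, 141, 116, 151, 151, 150, 149, 150, 150, 151, 150, 152, 150, 151, 150, 151, 150, 151, 152, 151, 151, 152, 150, 150, 149, 151, 177, 164, 107, 29, 57, 59, 58, 58, 56, 131, 130, 129, 130, 130, 130, 130, 130]
```

```bash
python3 - <<'E'
from h import *
p=shot('wrist','w18'); o=sensors.get_obs()
T=np.eye(4);T[:3,:3]=R.from_quat(o['orientation']).as_matrix();T[:3,3]=o['eef_pos']
for s in (-1,1): print('tip',[np.round(proj(p,(T@[x,s*.031,.017,1])[:3])).tolist() for x in (-.01,0,.01)],'tcp',np.round(proj(p,(T@[0,s*.031,0,1])[:3])))
m=viewer.outline_of('tin_mid',p)[0]['pixels']
for r in range(150,330,8):
    x=np.where(m[r])[0]; print(r,(x.min(),x.max()) if len(x) else None,end='; ')
hsv=cv2.cvtColor(p['frame'],cv2.COLOR_RGB2HSV)
print()
# finger (dark/brown) extents
g=p['frame'].astype(int)
for r in range(200,300,10):
    dark=(g[r].sum(1)<200)|((g[r,:,0]>g[r,:,1]+25)); x=np.where(dark)[0]; x=x[(x>180)&(x<460)]
    runs=np.split(x,np.where(np.diff(x)>1)[0]+1); print(r,[(int(a[0]),int(a[-1])) for a in runs if len(a)>2])
E
```

```text
tip [[262.0, 241.0], [262.0, 225.0], [261.0, 209.0]] tcp [257. 236.]
tip [[368.0, 241.0], [368.0, 225.0], [369.0, 209.0]] tcp [373. 236.]
150 None; 158 (np.int64(306), np.int64(324)); 166 (np.int64(286), np.int64(343)); 174 (np.int64(276), np.int64(352)); 182 (np.int64(270), np.int64(357)); 190 (np.int64(266), np.int64(362)); 198 (np.int64(264), np.int64(367)); 206 (np.int64(263), np.int64(372)); 214 (np.int64(262), np.int64(379)); 222 (np.int64(260), np.int64(385)); 230 (np.int64(258), np.int64(387)); 238 (np.int64(255), np.int64(380)); 246 (np.int64(254), np.int64(380)); 254 (np.int64(254), np.int64(380)); 262 (np.int64(254), np.int64(379)); 270 (np.int64(256), np.int64(379)); 278 (np.int64(259), np.int64(381)); 286 (np.int64(264), np.int64(376)); 294 (np.int64(270), np.int64(369)); 302 (np.int64(281), np.int64(359)); 310 (np.int64(297), np.int64(340)); 318 None; 326 None; 
200 []
210 []
220 []
230 []
240 [(230, 253), (381, 404)]
250 [(224, 251), (381, 410)]
260 [(217, 252), (380, 417)]
270 [(208, 253), (381, 426)]
280 [(181, 183), (199, 251), (383, 435), (452, 459)]
290 [(181, 185), (189, 249), (386, 444), (450, 459)]
```

The jaws slid over the tin's lid. The picture geometry puts the visible fingertips about 17 mm behind the TCP rather than ahead of it. I'll open, go lower (safe either way) and close again.

Request:
step_arm:
  motion:
    - {"x":0,"y":0,"z":-0.5,"rx":0,"ry":0,"rz":0}
    - {"x":0,"y":0,"z":-0.5,"rx":0,"ry":0,"rz":0}
    - {"x":0,"y":0,"z":0,"rx":0,"ry":0,"rz":0}
    - {"x":0,"y":0,"z":0,"rx":0,"ry":0,"rz":0}
    - {"x":0,"y":0,"z":0,"rx":0,"ry":0,"rz":0}
  fingers: 1

```text
t: 39.05
eef_pos: [0.4317, 0.2692, 0.0637]
orientation: [-0.028, 1.0, -0.0, -0.0]
ft_force: [-0.7, 0.1, -0.1]
gripper_width: 0.995
gripper_force: 0.0
```

```bash
python3 - <<'E'
from h import *
tf([.4325,.268,.025])
p=shot('wrist','w19')
m=viewer.outline_of('tin_mid',p)[0]; print(m['p'],m['rect'])
b=m['pixels']
for r in range(150,330,12):
    x=np.where(b[r])[0]; print(r,(int(x.min()),int(x.max())) if len(x) else None,end='; ')
o=sensors.get_obs(); print(o['gripper_width'], proj(p,[.4325,.268,.072]))
E
```

```text
t 39.05 pos [0.4317 0.2692 0.0637] ty_angle 93.16 z [-0. -0. -1.] f [-0.7  0.1 -0.1]
shift cm [-0.07 -0.12  3.87]
0.7 [312.6, 228.8, 130.5, 146.4]
150 None; 162 (290, 335); 174 (276, 350); 186 (268, 357); 198 (263, 361); 210 (256, 368); 222 (250, 373); 234 (247, 375); 246 (246, 376); 258 (248, 374); 270 (253, 369); 282 (262, 360); 294 (279, 345); 306 None; 318 None; 1.0008311729693278 [312.49181641 243.92860273]
```

Request:
step_arm:
  motion:
    - {"x":-0.05,"y":-0.15,"z":0.5,"rx":0,"ry":0,"rz":0}
    - {"x":0,"y":0,"z":1,"rx":0,"ry":0,"rz":0}
    - {"x":0,"y":0,"z":1,"rx":0,"ry":0,"rz":0}
    - {"x":0,"y":0,"z":1,"rx":0,"ry":0,"rz":0}
    - {"x":0,"y":0,"z":0.4,"rx":0,"ry":0,"rz":0}
    - {"x":0,"y":0,"z":0,"rx":0,"ry":0,"rz":0}

```text
t: 39.75
eef_pos: [0.4318, 0.2673, 0.0238]
orientation: [-0.028, 1.0, -0.0, -0.001]
ft_force: [0.9, 0.3, -0.0]
gripper_width: 0.996
gripper_force: 0.0
```

Request:
step_arm:
  motion:
    - {"x":0,"y":0,"z":0,"rx":0,"ry":0,"rz":0}
    - {"x":0,"y":0,"z":0,"rx":0,"ry":0,"rz":0}
    - {"x":0,"y":0,"z":0,"rx":0,"ry":0,"rz":0}
    - {"x":0,"y":0,"z":0,"rx":0,"ry":0,"rz":0}
    - {"x":0,"y":0,"z":0,"rx":0,"ry":0,"rz":0}
  fingers: -1
  force: 40

```text
t: 40.25
eef_pos: [0.4328, 0.2676, 0.0252]
orientation: [-0.028, 1.0, -0.0, 0.0]
ft_force: [0.2, -1.3, 3.3]
gripper_width: 0.76
gripper_force: 40.0
```

Request:
step_arm:
  motion:
    - {"x":0,"y":0,"z":-1,"rx":0,"ry":0,"rz":0}
    - {"x":0,"y":0,"z":-2,"rx":0,"ry":0,"rz":0}
    - {"x":0,"y":0,"z":-3,"rx":0,"ry":0,"rz":0}
    - {"x":0,"y":0,"z":-4,"rx":0,"ry":0,"rz":0}
    - {"x":0,"y":0,"z":-4,"rx":0,"ry":0,"rz":0}
    - {"x":0,"y":0,"z":-4,"rx":0,"ry":0,"rz":0}
    - {"x":0,"y":0,"z":-3,"rx":0,"ry":0,"rz":0}
    - {"x":0,"y":0,"z":-2,"rx":0,"ry":0,"rz":0}
    - {"x":0,"y":0,"z":0,"rx":0,"ry":0,"rz":0}

```text
t: 41.15
eef_pos: [0.4341, 0.2686, 0.2582]
orientation: [-0.028, 1.0, 0.001, 0.003]
ft_force: [0.1, -0.3, -1.4]
gripper_width: 0.759
gripper_force: 40.0
```

Request:
step_arm:
  motion:
    - {"x":0.3,"y":-1.5,"z":0,"rx":0,"ry":0,"rz":0}
    - {"x":0.3,"y":-2.8,"z":0,"rx":0,"ry":0,"rz":0}
    - {"x":0.3,"y":-3,"z":0,"rx":0,"ry":0,"rz":0}
    - {"x":0.3,"y":-3,"z":0,"rx":0,"ry":0,"rz":0}
    - {"x":0.3,"y":-3,"z":0,"rx":0,"ry":0,"rz":0}
    - {"x":0.3,"y":-3,"z":0,"rx":0,"ry":0,"rz":0}
    - {"x":0.3,"y":-3,"z":0,"rx":0,"ry":0,"rz":0}
    - {"x":0.3,"y":-3,"z":0,"rx":0,"ry":0,"rz":0}
    - {"x":0.3,"y":-3,"z":0,"rx":0,"ry":0,"rz":0}
    - {"x":0.3,"y":-3,"z":0,"rx":0,"ry":0,"rz":0}

```text
t: 42.15
eef_pos: [0.4157, -0.0179, 0.2529]
orientation: [-0.027, 1.0, 0.0, -0.002]
ft_force: [0.3, -0.0, -2.2]
gripper_width: 0.763
gripper_force: 40.0
```

Request:
step_arm:
  motion:
    - {"x":0.2,"y":-3,"z":0,"rx":0,"ry":0,"rz":0}
    - {"x":0.2,"y":-3,"z":0,"rx":0,"ry":0,"rz":0}
    - {"x":0.2,"y":-3,"z":0,"rx":0,"ry":0,"rz":0}
    - {"x":0.2,"y":-3,"z":0,"rx":0,"ry":0,"rz":0}
    - {"x":0.2,"y":-3,"z":0,"rx":0,"ry":0,"rz":0}
    - {"x":0.2,"y":-3,"z":0,"rx":0,"ry":0,"rz":0}
    - {"x":0.2,"y":-1.7,"z":0,"rx":0,"ry":0,"rz":0}
    - {"x":0,"y":0,"z":0,"rx":0,"ry":0,"rz":0}
    - {"x":0,"y":0,"z":0,"rx":0,"ry":0,"rz":0}

```text
t: 43.05
eef_pos: [0.4133, -0.2132, 0.2533]
orientation: [-0.027, 1.0, 0.001, -0.001]
ft_force: [-0.2, 0.1, -1.7]
gripper_width: 0.764
gripper_force: 40.0
```

```bash
python3 - <<'E'
from h import *
tf([.417,-.2236,.031])
p=shot('wrist','w20'); s=shot('scene','s20')
for n in('tin_mid','cup_seat'):
  print(n,[(round(d['p'],2),np.round(d['rect'],1).tolist()) for d in viewer.outline_of(n,p)][:2])
o=sensors.get_obs(); print(o['gripper_width'],'tin top pred', proj(p,list(o['eef_pos'][:2])+[o['eef_pos'][2]+.047]),'cup',proj(p,[.417,-.2236,.006]))
b=[d for d in viewer.outline_of('tin_mid',p)][0]['pixels']
for r in range(150,360,15):
    x=np.where(b[r])[0]; print(r,(int(x.min()),int(x.max())) if len(x) else None,end='; ')
E
```

```text
t 43.05 pos [ 0.4133 -0.2132  0.2533] ty_angle 93.08 z [-0.003  0.002 -1.   ] f [-0.2  0.1 -1.7]
shift cm [-0.37 -1.11 22.23]
tin_mid [(0.83, [318.9, 241.1, 163.7, 149.1]), (0.15, [631.1, 271.9, 14.4, 6.6])]
cup_seat [(0.8, [306.0, 148.9, 91.8, 78.6])]
0.7612917467852262 tin top pred [315.426226   284.99933603] cup [306.72852779 159.17091444]
150 None; 165 None; 180 (280, 355); 195 (268, 368); 210 (261, 374); 225 (255, 380); 240 (247, 389); 255 (239, 396); 270 (236, 398); 285 (237, 398); 300 (240, 396); 315 None; 330 None; 345 None;
```

```bash
python3 - <<'E'
from h import *
p=shot('wrist'); o=sensors.get_obs(); e=o['eef_pos']
m=viewer.outline_of('tin_mid',p)[0]; v0=m['rect'][1]-m['rect'][3]/2
for dx in (-.004,-.002,0,.002): print(dx,proj(p,[e[0]+dx-.034,e[1],e[2]-.025]))
print('tin front base row',v0, 'bottom row',m['rect'][1]+m['rect'][3]/2, proj(p,[e[0]+.034,e[1],e[2]+.047]))
c=viewer.outline_of('cup_seat',p)[0]; print('cup rect',c['rect'],[proj(p,[x-.056,-.2236,.006])[1].round(1) for x in (.413,.415,.417,.419)])
print([proj(p,[.417,y,.006])[0].round(1) for y in (-.2236-.056,-.2236+.056)])
E
```

```text
-0.004 [318.57454293 158.14294759]
-0.002 [318.3706662  161.58320197]
0 [318.16787243 165.0051824 ]
0.002 [317.96615301 168.40903409]
tin front base row 167.29999999999998 bottom row 313.1 [309.69083676 351.14901267]
cup rect [306.8, 146.4, 91.9, 79.9] [np.float64(105.9), np.float64(107.7), np.float64(109.4), np.float64(111.2)]
[np.float64(260.4), np.float64(353.6)]
```

Request:
step_arm:
  motion:
    - {"x":-0.2,"y":-1.1,"z":0,"rx":0,"ry":0,"rz":0}
    - {"x":0,"y":0,"z":2,"rx":0,"ry":0,"rz":0}
    - {"x":0,"y":0,"z":3,"rx":0,"ry":0,"rz":0}
    - {"x":0,"y":0,"z":4,"rx":0,"ry":0,"rz":0}
    - {"x":0,"y":0,"z":3,"rx":0,"ry":0,"rz":0}
    - {"x":0,"y":0,"z":2.5,"rx":0,"ry":0,"rz":0}
    - {"x":0,"y":0,"z":2,"rx":0,"ry":0,"rz":0}
    - {"x":0,"y":0,"z":1,"rx":0,"ry":0,"rz":0}
    - {"x":0,"y":0,"z":0,"rx":0,"ry":0,"rz":0}
  force: 55

```text
t: 44.35
eef_pos: [0.4172, -0.2249, 0.0789]
orientation: [-0.028, 1.0, 0.001, -0.001]
ft_force: [-0.4, -0.8, -2.0]
gripper_width: 0.762
gripper_force: 55.0
```

```bash
python3 - <<'E'
from h import *
tf([.4155,-.2236,.031])
E
```

```text
t 44.35 pos [ 0.4172 -0.2249  0.0789] ty_angle 93.15 z [-0.002  0.001 -1.   ] f [-0.4 -0.8 -2. ]
shift cm [0.15 0.13 4.79]
```

Request:
step_arm:
  motion:
    - {"x":0.1,"y":0.1,"z":0.6,"rx":0,"ry":0,"rz":0}
    - {"x":0,"y":0,"z":0.6,"rx":0,"ry":0,"rz":0}
    - {"x":0,"y":0,"z":0.4,"rx":0,"ry":0,"rz":0}
    - {"x":0,"y":0,"z":0.4,"rx":0,"ry":0,"rz":0}
    - {"x":0,"y":0,"z":0,"rx":0,"ry":0,"rz":0}

```text
t: 44.85
eef_pos: [0.4164, -0.2238, 0.0596]
orientation: [-0.028, 1.0, 0.0, -0.0]
ft_force: [-0.4, 1.2, -1.7]
gripper_width: 0.755
gripper_force: 55.0
```

Request:
step_arm:
  motion:
    - {"x":0,"y":0,"z":0.3,"rx":0,"ry":0,"rz":0}
    - {"x":0,"y":0,"z":0.3,"rx":0,"ry":0,"rz":0}
    - {"x":0,"y":0,"z":0,"rx":0,"ry":0,"rz":0}

```text
t: 45.15
eef_pos: [0.4164, -0.2238, 0.0536]
orientation: [-0.028, 1.0, 0.0, -0.0]
ft_force: [0.4, -0.7, -2.7]
gripper_width: 0.758
gripper_force: 55.0
```

Request:
step_arm:
  motion:
    - {"x":0,"y":0,"z":0.3,"rx":0,"ry":0,"rz":0}
    - {"x":0,"y":0,"z":0.3,"rx":0,"ry":0,"rz":0}
    - {"x":0,"y":0,"z":0,"rx":0,"ry":0,"rz":0}

```text
t: 45.45
eef_pos: [0.4166, -0.224, 0.0476]
orientation: [-0.028, 1.0, -0.0, -0.0]
ft_force: [0.4, -0.6, -2.4]
gripper_width: 0.759
gripper_force: 55.0
```

Request:
step_arm:
  motion:
    - {"x":0,"y":0,"z":0.2,"rx":0,"ry":0,"rz":3}
    - {"x":0,"y":0,"z":0.2,"rx":0,"ry":0,"rz":-3}
    - {"x":0,"y":0,"z":0.1,"rx":0,"ry":0,"rz":-3}
    - {"x":0,"y":0,"z":0,"rx":0,"ry":0,"rz":3}

```text
t: 45.85
eef_pos: [0.4162, -0.2248, 0.0429]
orientation: [-0.029, 1.0, -0.001, -0.0]
ft_force: [-2.3, -3.5, -2.5]
gripper_width: 0.759
gripper_force: 55.0
```

Request:
step_arm:
  motion:
    - {"x":0,"y":0,"z":0.2,"rx":0,"ry":0,"rz":4}
    - {"x":0,"y":0,"z":0.2,"rx":0,"ry":0,"rz":-4}
    - {"x":0,"y":0,"z":0.1,"rx":0,"ry":0,"rz":-4}
    - {"x":0,"y":0,"z":0,"rx":0,"ry":0,"rz":4}

```text
t: 46.25
eef_pos: [0.4162, -0.2248, 0.038]
orientation: [-0.029, 1.0, -0.001, -0.0]
ft_force: [-1.8, -3.1, -2.6]
gripper_width: 0.759
gripper_force: 55.0
```

Request:
step_arm:
  motion:
    - {"x":0,"y":0,"z":0.1,"rx":0,"ry":0,"rz":4}
    - {"x":0,"y":0,"z":0.1,"rx":0,"ry":0,"rz":-4}
    - {"x":0,"y":0,"z":0.1,"rx":0,"ry":0,"rz":-4}
    - {"x":0,"y":0,"z":0,"rx":0,"ry":0,"rz":4}

```text
t: 46.65
eef_pos: [0.4163, -0.2248, 0.035]
orientation: [-0.029, 1.0, -0.001, -0.0]
ft_force: [-1.0, -1.7, -1.9]
gripper_width: 0.759
gripper_force: 55.0
```

Request:
step_arm:
  motion:
    - {"x":0,"y":0,"z":0.1,"rx":0,"ry":0,"rz":4}
    - {"x":0,"y":0,"z":0.1,"rx":0,"ry":0,"rz":-4}
    - {"x":0,"y":0,"z":0.1,"rx":0,"ry":0,"rz":-4}
    - {"x":0,"y":0,"z":0,"rx":0,"ry":0,"rz":4}

```text
t: 47.05
eef_pos: [0.4163, -0.2248, 0.032]
orientation: [-0.029, 1.0, -0.001, -0.0]
ft_force: [-3.3, -3.0, -2.0]
gripper_width: 0.76
gripper_force: 55.0
```

Request:
step_arm:
  motion:
    - {"x":0,"y":0,"z":0.1,"rx":0,"ry":0,"rz":4}
    - {"x":0,"y":0,"z":0.1,"rx":0,"ry":0,"rz":-4}
    - {"x":0,"y":0,"z":0,"rx":0,"ry":0,"rz":-4}
    - {"x":0,"y":0,"z":0,"rx":0,"ry":0,"rz":4}

```text
t: 47.45
eef_pos: [0.4168, -0.225, 0.0312]
orientation: [-0.029, 1.0, -0.001, 0.0]
ft_force: [-5.5, -0.2, 15.6]
gripper_width: 0.757
gripper_force: 55.0
```

```bash
python3 - <<'E'
from h import *
tf([.4164,-.2238,.031])
p=shot('wrist','w21'); o=sensors.get_obs(); e=o['eef_pos']; print(o['wrist_torque'])
for n in('tin_mid','cup_seat'):
  print(n,[(round(d['p'],2),np.round(d['rect'],1).tolist()) for d in viewer.outline_of(n,p)][:2])
print('top pred',proj(p,[e[0],e[1],e[2]+.047]),'far/near/left/right',[np.round(proj(p,[e[0]+a,e[1]+b,e[2]+.047])).tolist() for a,b in((.034,0),(-.034,0),(0,-.034),(0,.034))])
b=viewer.outline_of('tin_mid',p)[0]['pixels']
for r in range(150,360,15):
    x=np.where(b[r])[0]; print(r,(int(x.min()),int(x.max())) if len(x) else None,end='; ')
E
```

```text
t 47.45 pos [ 0.4168 -0.225   0.0312] ty_angle 93.29 z [ 0.    -0.002 -1.   ] f [-5.5 -0.2 15.6]
shift cm [0.03 0.12 0.02]
[-0.08554177  0.80484389 -0.04827536]
tin_mid [(0.84, [320.4, 240.6, 165.8, 148.4])]
cup_seat [(0.92, [316.2, 179.1, 197.0, 104.0])]
top pred [314.27325276 280.92725102] far/near/left/right [[310.0, 351.0], [319.0, 202.0], [231.0, 277.0], [397.0, 285.0]]
150 None; 165 None; 180 (278, 356); 195 (269, 366); 210 (261, 373); 225 (255, 381); 240 (247, 390); 255 (239, 397); 270 (236, 400); 285 (236, 398); 300 (239, 396); 315 None; 330 None; 345 None;
```

Request:
step_arm:
  motion:
    - {"x":0,"y":0,"z":0.1,"rx":0,"ry":0,"rz":4}
    - {"x":0,"y":0,"z":0,"rx":0,"ry":0,"rz":-4}
    - {"x":0,"y":0,"z":0,"rx":0,"ry":0,"rz":-4}
    - {"x":0,"y":0,"z":0,"rx":0,"ry":0,"rz":4}

```text
t: 48.05
eef_pos: [0.4172, -0.2252, 0.0312]
orientation: [-0.029, 1.0, -0.001, 0.001]
ft_force: [-7.3, -0.3, 28.7]
gripper_width: 0.76
gripper_force: 55.0
```

Request:
step_arm:
  motion:
    - {"x":0,"y":0,"z":-0.2,"rx":0,"ry":0,"rz":0}
    - {"x":0,"y":0,"z":0,"rx":0,"ry":0,"rz":0}
    - {"x":0,"y":0,"z":0,"rx":0,"ry":0,"rz":0}
    - {"x":0,"y":0,"z":0,"rx":0,"ry":0,"rz":0}
    - {"x":0,"y":0,"z":-0.5,"rx":0,"ry":0,"rz":0}
    - {"x":0,"y":0,"z":-2,"rx":0,"ry":0,"rz":0}
    - {"x":0,"y":0,"z":-4,"rx":0,"ry":0,"rz":0}
    - {"x":0,"y":0,"z":-4,"rx":0,"ry":0,"rz":0}
    - {"x":0,"y":0,"z":-4,"rx":0,"ry":0,"rz":0}
    - {"x":0,"y":0,"z":-4,"rx":0,"ry":0,"rz":0}
  fingers: 1

```text
t: 49.05
eef_pos: [0.4162, -0.2236, 0.2177]
orientation: [-0.028, 1.0, 0.0, -0.0]
ft_force: [0.0, 0.2, -0.3]
gripper_width: 1.001
gripper_force: 0.0
```

Request:
step_arm:
  motion:
    - {"x":0,"y":2,"z":-4,"rx":0,"ry":0,"rz":0}
    - {"x":-1,"y":3,"z":-4,"rx":0,"ry":0,"rz":0}
    - {"x":-2,"y":3,"z":-3,"rx":0,"ry":0,"rz":0}
    - {"x":-2,"y":3,"z":0,"rx":0,"ry":0,"rz":0}
    - {"x":-2,"y":3,"z":0,"rx":0,"ry":0,"rz":0}
    - {"x":-1,"y":1,"z":0,"rx":0,"ry":0,"rz":0}
    - {"x":0,"y":0,"z":0,"rx":0,"ry":0,"rz":0}
    - {"x":0,"y":0,"z":0,"rx":0,"ry":0,"rz":0}

```text
t: 49.85
eef_pos: [0.4874, -0.071, 0.3247]
orientation: [-0.028, 1.0, -0.0, -0.001]
ft_force: [-0.4, 0.4, -0.2]
gripper_width: 1.002
gripper_force: 0.0
```

```bash
python3 - <<'E'
from h import *
p=shot('wrist','w22')
for n in('tin_mid','cup_seat','cassette_1_mid'):
  for d in viewer.outline_of(n,p)[:3]: print(n,round(d['p'],2),np.round(d['rect'],1).tolist())
d=viewer.outline_of('tin_mid',p)[0]['pixels']
v,u=np.where(d); print(u.min(),u.max(),v.min(),v.max())
# predicted silhouette of upright tin fully home at cup centre
def sil(x,y,z0):
    a=np.linspace(0,2*np.pi,60); P=np.array([proj(p,[x+.034*np.cos(t),y+.034*np.sin(t),z]) for t in a for z in (z0,z0+.072)]); return P.min(0).round(1),P.max(0).round(1)
print(sil(.416,-.2245,.006),sil(.416,-.2245,.016))
tf([.4,0,.3])
# cassette tab tops: predicted px of home tabs
for x,y in((.421,-.0493),(.4234,-.0035),(.4259,.0424)): print(proj(p,[x-.013,y,.161]).round(),proj(p,[x-.04,y,.116]).round())
s=shot('scene','s22')
for n in('tin_mid','cassette_1_mid','stapler','timer','tape'):
  for d in viewer.outline_of(n,s)[:3]: print(n,round(d['p'],2),np.round(d['rect'],1).tolist())
E
```

```text
tin_mid 0.71 [193.2, 86.9, 72.1, 64.2]
tin_mid 0.67 [544.5, 229.4, 191.0, 112.7]
cup_seat 0.87 [201.5, 87.9, 86.8, 87.2]
156 229 57 118
(array([154.2,  54.5]), array([229.3, 117.1])) (array([150.2,  53.5]), array([227.5, 117.7]))
t 50.1 pos [ 0.4875 -0.0713  0.325 ] ty_angle 93.07 z [-0. -0. -1.] f [-0.3 -0.  -0.2]
shift cm [8.36 7.59 2.5 ]
[344.  88.] [343.  60.]
[394.  93.] [388.  65.]
[443.  99.] [433.  71.]
tin_mid 0.87 [404.1, 192.6, 25.5, 25.7]
cassette_1_mid 0.66 [374.9, 244.9, 22.1, 30.9]
cassette_1_mid 0.65 [404.2, 192.5, 29.0, 27.8]
cassette_1_mid 0.29 [381.9, 227.7, 26.9, 28.0]
stapler 0.67 [240.8, 344.9, 26.3, 60.0]
timer 0.53 [331.1, 208.0, 19.6, 24.6]
tape 0.5 [294.0, 281.4, 74.4, 100.7]
tape 0.46 [424.9, 161.6, 12.5, 10.6]
```

```bash
python3 -c "
from h import *
print(order.hand_in())"
```

```text
the job is handed in; nothing more can be done
None
```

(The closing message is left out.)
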